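# Put the wash-tank strainer back together

## Robot

A 6-joint arm with a two-finger parallel gripper is mounted at the origin on the work surface. World frame = base frame: x ahead of the robot, y to its left, z up, the work surface at z = 0. Lengths are in m, angles in rad, forces in N, time in s.
With the tool pointing down it reaches from about 0.25 to 0.775 m from the base axis. Payload 4 kg.
Tool frame: the origin (TCP) lies midway between the tips of the shut fingers; the grasp point (between the pads) lies 19 mm behind it (bot.grip_depth is the x of the grasp point in the tool frame, in m); x points along the fingers, y is the direction in which the jaws open and shut, and the axes are right-handed (so a half turn about x gives the same grasp; the last joint's range is limited). The gripper opens to 85 mm and grips with 20 to 120 N. Pads are 22 mm wide; open, the fingers measure 114 mm over their backs; the gripper's body (76 mm by 85 mm) begins 54 mm behind the grasp point. The pads swing forward as they close: fully open they stand 13 mm farther back than shut.
Start: joints at [1.243, 0.087, 1.371, -0, 1.684, -0.103], TCP at [0.123, 0.536, 0.231] pointing down, gripper open.
Joint ranges: [-3.1, 3.1], [-0.76, 2.03], [0.27, 2.55], [-1.08, 4.22], [0.17, 2.65], [-2.57, 2.57]. Speed limits (rad/s): [2.79, 2.79, 3.14, 3.14, 3.14, 3.14].

## Interface

Orientations are given as a unit quaternion [x, y, z, w].
In Python, from station import state, cams, bot gives the robot as it stands. The module is installed in compiled form; this text tells all that it offers.
- The arm moves only by the tool step_arm, never from a script. Its argument "increments" is a list of rows, each an object of numbers: "tx", "ty", "tz": the shift along the tool's x, y, z in mm; "wx", "wy", "wz": the turn, a rotation vector about the tool's x, y, z in degrees; "claw": the closure in counts, from 0 (fully open) to 255 (shut). In form: [{"tx": .., "ty": .., "tz": .., "wx": .., "wy": .., "wz": .., "claw": ..}, ...]. A call has 1 to 8 rows; each row shifts and turns the commanded pose from where the row before left it, along the tool's axes as they then stand; what a row does not reach is not made up. A row lasts 1/12 s, in which the tool goes at most 41.7 mm and 7.16 degrees, less where a joint would pass 70% of its speed; a pose out of reach is approached as far as the arm can. A call with a gripper value outside its range is refused whole. The fingers move at their own pace and stop on an object; "newtons" is the grip in N (left out, the last holds). Time passes only in rows, so rows that do not move let the fingers close. It gives the time, the measured TCP pose, the force and the opening at its end, in the units of the state.
- state(): the state, without advancing time (a new reading comes with each control period).
- cams.read_camera(name): name is "scene" or "top" or "wrist"; returns (picture, depth): 480x640x3 uint8, blue, green, red; 480x640 float32, m along the optical axis (not along the pixel's ray), 0 where there is no reading.
- cams.camera_info(name): a dict with "fx", "fy", "cx", "cy" (pixels), "k1" (the pictures are not rectified: a ray, as slopes to the right and down, at radius r is drawn at 1 + k1 r^2 times it, then the intrinsics apply), "cam_to_world" (4x4, takes a point from camera to world coordinates). Camera axes: x right, y down, z forward; pixel columns grow to the right and rows downward; lengths in m; the calibration is good to about 2 mm. A picture is of the moment at which its call begins: read the wrist's pose just before it. camera_info takes no time and is no camera call; for the wrist camera it gives the pose at the moment of the call.
- bot.job_done(): hands the job in, once; it reports no verdict.
The state is a dict: "t": time; "qpos": joint angles; "joint_velocities": joint speeds; "tau": joint torques, N m; "tool_pos": TCP position; "eef_rot": TCP orientation; "ft_force": force on the tool from outside, world axes, zero at the start; "ft_torque": the same for the moment, N m; "gripper_width": finger opening in m.
Only numpy, scipy, OpenCV 4.12 (cv2) and the standard library are available. Lean on these libraries where they do the work, as an engineer would, in place of code of your own. Each camera call takes 0.05 s, during which the arm holds its last target. There are 200 camera calls.

## Task

The pump strainer has been cleaned and its parts are lying about the bench: put it back together on the strainer pot. First hang the basket in the pot, then lay the large rubber sealing ring round the mouth, then set the cover on with its boss up, and last stand the clamp bridge over the cover with one foot in each forked ear, everything fully home and level. Leave the grease jar and the small spare ring where they are.

Things in the scene. Friction and masses are not known exactly. Their poses are not given: they have to be found in the camera images.
- pot: Grey plastic round pot, open on top, fixed to the bench. Origin: centre of its underside, on the bench; z up. Flat top face at z 130 mm, 176 mm across, mouth 132 mm; flat ledge inside at z 88, below it a bore 92 mm wide to z 12. Pipe stubs along +x, -x to 110 mm. Two ears along +y, -y, tops at z 118, out to 124 mm; on each, 94 mm out, a fork of two cheeks 52 mm apart along x, tops at z 155
- basket_mid (a point): Upright steel strainer basket, 114 mm high. Point: on its axis half-way up, 57 mm above its underside. Body 68 to 76 mm wide; flange 114 mm wide, 4 thick, underside 17 mm above the point, rests on the pot's ledge. Above it a fixed bail: 10 mm round bar across the axis, straight for 68 mm along the basket's y, centreline 52 mm above the point. 0.3 kg
- seal_mid (a point): Large black rubber sealing ring, firm, lying flat: 164 mm across, hole 136 mm, so 14 mm wide in section, 10 mm thick. Point: middle of the hole, half-way up (5 mm). Goes flat on the pot's top face round the mouth. (A small rubber ring, 56 mm, is a spare for another job.) 0.08 kg
- cover_mid (a point): Cast-aluminium cover lying boss up, 48 mm high: disc 170 mm across, 12 thick, eight 6 mm ribs on it; round boss on top 34 mm wide, 28 high; round spigot below 114 mm wide, 8 deep, which drops inside ring and mouth. Point: on its axis half-way up, 24 mm above the spigot's underside, 4 above the disc's top, 16 above the face that lies on the ring, 24 below the boss's top. 0.4 kg
- bridge_mid (a point): Steel clamp bridge on two feet, 118 mm high, 232 long along its y. Point: mid-line, 59 mm above the feet's underside. Feet 34 (x) by 18 mm, centred 107 mm out. Level bar 30 mm wide, 7 to 25 mm above the point; on it a dark square block, 26 mm, 25 to 59 mm above the point, to grip across x; 8 mm rod through it along y. In place: feet on the ears between the cheeks, either way round. 0.45 kg
- grease: A small grey grease jar with a white lid, 54 mm across, 32 mm high, standing among the parts; origin at its underside. Not to be moved
- oring: The small spare rubber ring, 56 mm across, hole 40 mm, 8 mm thick, lying flat among the parts; origin: centre of its underside. Not to be moved
Not all that is in view belongs to the job. There is more than one size of the part that bears seal_mid; the job needs the smallest.

How it is judged:
By the outcome, as a careful person would: the job done as asked, in the order asked, and still so for the second after the job is handed in, with the robot touching nothing.
It also fails if it takes over 109 s, if anything falls off the work surface, if the arm or the gripper's body presses on something with over 40 N, if the wrist force passes 120 N, or if a joint passes its speed limit or range.

## Working session

There is one attempt and no reset: what is moved stays moved. The work goes in short steps, Python scripts to look and compute and a tool call to move; the robot and the scene stay as the last step left them, time stands still between calls to the robot, and variables do not carry over. Pictures are saved under pics/ and viewed, about 12 in all and at most 16, crops included, and the job is handed in when it is done.

Besides the shell and the picture viewer there is one more tool, called after "Request:" by a JSON object that holds its "method" and its "body". step_arm: Moves the arm, as the interface text tells. Its arguments: {"type":"object","properties":{"increments":{"type":"array","items":{"type":"object","properties":{"tx":{"type":"number"},"ty":{"type":"number"},"tz":{"type":"number"},"wx":{"type":"number"},"wy":{"type":"number"},"wz":{"type":"number"},"claw":{"type":"number"}}}},"newtons":{"type":"number"}},"required":["increments"]}

```bash
mkdir -p pics
cat > h.py <<'E'
import numpy as np, cv2
from station import state, cams, bot
def grab(n):
    i=cams.camera_info(n); im,d=cams.read_camera(n); return i,im,d
def rays(i,uv):
    K=np.array([[i['fx'],0,i['cx']],[0,i['fy'],i['cy']],[0,0,1.]])
    uv=np.asarray(uv,float).reshape(-1,1,2)
    return cv2.undistortPoints(uv,K,np.array([i['k1'],0,0,0.]))[:,0]
def onz(i,uv,z):
    r=rays(i,uv); T=np.array(i['cam_to_world']); d=np.c_[r,np.ones(len(r))]@T[:3,:3].T
    o=T[:3,3]; return o+d*((z-o[2])/d[:,2])[:,None]
def cloud(i,d,s=1):
    v,u=np.mgrid[0:480:s,0:640:s]; uv=np.c_[u.ravel(),v.ravel()]
    z=d[uv[:,1],uv[:,0]]; r=rays(i,uv); T=np.array(i['cam_to_world'])
    P=(np.c_[r,np.ones(len(r))]*z[:,None])@T[:3,:3].T+T[:3,3]
    P[z==0]=np.nan; return P.reshape(v.shape+(3,))
E
cat > a.py <<'E'
from h import *
for n in('top','scene'):
    i,im,d=grab(n); cv2.imwrite(f'pics/{n}0.png',im); np.savez(f'{n}0.npz',d=d,im=im)
    print(n,i['fx'],i['k1'],np.round(i['cam_to_world'],3).tolist())
print(state())
E
python3 a.py
```

```text
top 446.1715938499848 -0.11080792388447375 [[0.006, -0.995, 0.095, 0.336], [-1.0, -0.005, 0.004, 0.009], [-0.003, -0.095, -0.995, 1.034], [0.0, 0.0, 0.0, 1.0]]
scene 441.37318941903914 -0.03929847240952206 [[-0.243, 0.585, -0.774, 1.176], [0.97, 0.129, -0.207, 0.193], [-0.021, -0.8, -0.599, 0.643], [0.0, 0.0, 0.0, 1.0]]
{'t': 0.1, 'qpos': array([ 1.24291414e+00,  8.79174839e-02,  1.37216298e+00,  4.23532745e-05,
        1.68356161e+00, -1.03112383e-01]), 'joint_velocities': array([ 0.00020177, -0.00150914, -0.00395531,  0.00017335, -0.00063834,
       -0.00017318]), 'tau': array([ 2.37190092e-03, -3.53019547e+01, -3.14216316e+01, -1.57240001e-04,
        8.06828291e-03, -6.86440558e-06]), 'tool_pos': array([0.12243667, 0.53573582, 0.2302059 ]), 'eef_rot': array([ 0.07859461,  0.70281526, -0.08000388,  0.70247631]), 'ft_force': array([-0.11928684,  0.55868176, -0.83132394]), 'ft_torque': array([ 0.00825464, -0.01438606,  0.00990786]), 'gripper_width': 0.08528632907711642}
```

View pics/top0.png

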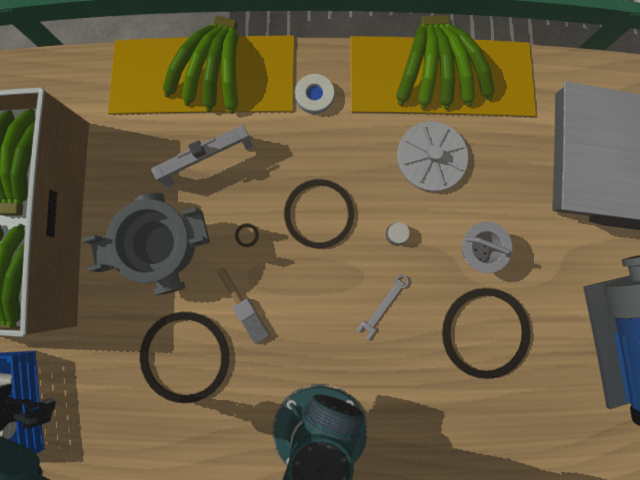

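View pics/scene0.png

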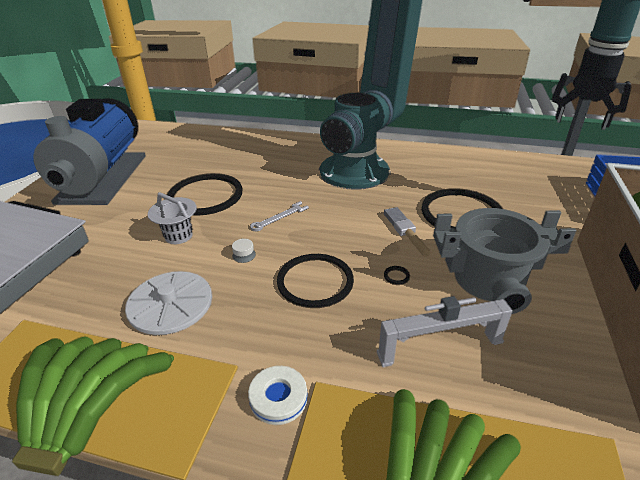

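The top view shows the rings at (320,214), r≈35; (185,357), r≈44; (487,333), r≈44; and the small spare at (246,235). The smallest large ring is the one at (320,214). The pot is at (150,240), basket (487,247), cover (433,157), bridge (203,155) and jar (398,233). Next I measure these with the depth image.

```bash
cat > m.py <<'E'
from h import *
i=cams.camera_info('top'); f=np.load('top0.npz'); P=cloud(i,f['d']); im=f['im']
def reg(u0,v0,u1,v1,zl,zh):
    Q=P[v0:v1,u0:u1].reshape(-1,3); return Q[(Q[:,2]>zl)&(Q[:,2]<zh)]
def circ(Q):
    (c,r)=cv2.minEnclosingCircle((Q[:,:2]*1000).astype(np.float32)); 
    return np.round(c,1),round(r,1),'med z',round(np.nanmedian(Q[:,2])*1000,1),len(Q)
print('table z',np.nanmedian(P[250:300,280:350,2]))
print('cover disc',circ(reg(390,115,475,200,.012,.03)))
print('boss',circ(reg(410,130,460,180,.04,.06)))
print('basket flange',circ(reg(450,210,525,280,.065,.085)))
b=reg(450,210,525,280,.098,.13);print('bail',circ(b)); 
def line(Q):
    r=cv2.minAreaRect((Q[:,:2]*1000).astype(np.float32)); vx=cv2.fitLine((Q[:,:2]*1000).astype(np.float32),cv2.DIST_HUBER,0,.01,.01).ravel()
    return np.round(r[0],1),np.round(r[1],1),'ang',np.degrees(np.arctan2(vx[1],vx[0])).round(1)
print('bail',line(b[b[:,2]>.106]))
br=reg(140,115,262,190,.077,.09);print('bar',line(br),np.median(br[:,2]))
print('block',line(reg(170,125,230,175,.108,.13)))
pt=reg(80,180,215,300,.124,.136);print('pot top',circ(pt))
ch=reg(80,180,215,300,.148,.162)
print('cheeks',len(ch))
n,l,c=None,None,None
crit=(3,100,.1); _,lab,cen=cv2.kmeans((ch[:,:2]*1000).astype(np.float32),4,None,crit,10,cv2.KMEANS_PP_CENTERS);print(cen.round(1).tolist(),np.bincount(lab.ravel()))
for k in range(4): print(line(ch[lab.ravel()==k]))
# rings by dark mask ellipse
g=im.max(axis=2)<50
for nm,(u,v,R) in dict(seal=(320,214,45),b1=(185,357,55),b2=(487,333,55),small=(246,235,20)).items():
    m=np.zeros_like(g);m[v-R:v+R,u-R:u+R]=g[v-R:v+R,u-R:u+R]
    vv,uu=np.nonzero(m); Q=onz(i,np.c_[uu,vv],.008); c=circ(Q);print(nm,c, 'mean',(Q.mean(0)*1000).round(1))
E
python3 m.py
```

```text
table z -0.0008057478670187024
cover disc (array([ 639.3, -262.3]), 86.1, 'med z', np.float64(19.1), 3712)
boss (array([ 638.3, -262.2]), 18.0, 'med z', np.float64(46.5), 169)
basket flange (array([ 418.3, -363. ]), 58.1, 'med z', np.float64(76.6), 1242)
bail (array([ 416.7, -361.5]), 43.4, 'med z', np.float64(111.1), 192)
bail (array([ 418.7, -362.5]), array([77.9, 10.4]), 'ang', np.float32(68.6))
bar (array([624.9, 271.6]), array([ 31.1, 229.1]), 'ang', np.float32(-63.8)) 0.08327646818660789
block (array([624.5, 271.1]), array([24.8, 93.6]), 'ang', np.float32(-64.6))
pot top (array([425.3, 364.3]), 126.6, 'med z', np.float64(129.2), 2514)
cheeks 263
[[423.1000061035156, 252.0], [424.5, 476.70001220703125], [480.79998779296875, 268.0], [365.29998779296875, 461.20001220703125]] [73 71 58 61]
(array([423.4, 252.1]), array([ 9.1, 30.3]), 'ang', np.float32(-74.9))
(array([424.6, 477.4]), array([ 9.5, 30.7]), 'ang', np.float32(-73.6))
(array([481.4, 268.1]), array([ 9. , 28.6]), 'ang', np.float32(-72.7))
(array([365.2, 461.5]), array([ 8.1, 29.9]), 'ang', np.float32(-77.6))
seal (array([500.4,   5.7]), 79.4, 'med z', np.float64(8.0), 730) mean [501.3  12.    8. ]
b1 (array([167.2, 314.4]), 104.5, 'med z', np.float64(8.0), 1841) mean [164.9 316.    8. ]
b2 (array([ 224.4, -384.4]), 104.1, 'med z', np.float64(8.0), 1750) mean [ 221.2 -386.1    8. ]
small (array([448.1, 173.6]), 26.5, 'med z', np.float64(8.0), 148) mean [447.1 173.5   8. ]
```

Run:
```python
from h import *
im=np.load('top0.npz')['im']
cv2.imwrite('pics/crop1.png',cv2.resize(im[115:295,75:365],None,fx=2.7,fy=2.7,interpolation=cv2.INTER_CUBIC))
```

```text
(no output)
```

View pics/crop1.png

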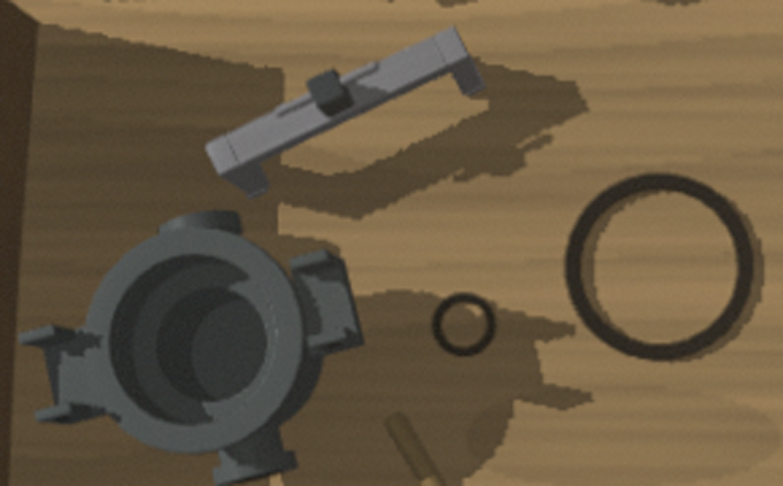

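The close crop confirms the choice: the ring at (320,214) measures about 164 mm across, the other two about 208 mm, and the spare 56 mm. Next is a helper that turns target poses into tool increments.

```bash
cat > p.py <<'E'
# usage: p.py yaw_deg x y z [x y z ...] (mm): turn needed now, then tool-frame legs after that turn
import sys
from h import *
from scipy.spatial.transform import Rotation as R
s=state(); r=R.from_quat(s['eef_rot']); p=s['tool_pos']*1000
M=r.as_matrix(); yaw=np.degrees(np.arctan2(M[1,1],M[0,1]))
print('t %.2f'%s['t'],'p',p.round(1),'yaw %.1f'%yaw,'q',s['qpos'].round(2),'F',s['ft_force'].round(1),'w',round(s['gripper_width']*1000,1))
a=[float(v) for v in sys.argv[1:]]
def tgt(y):
    y=np.radians(y); X=np.array([0,0,-1.]); Y=np.array([np.cos(y),np.sin(y),0]); return R.from_matrix(np.c_[X,Y,np.cross(X,Y)])
if a:
    for y in (a[0],a[0]+180):
        g=tgt(y); w=np.degrees((r.inv()*g).as_rotvec())
        print('to yaw',y,'turn',w.round(1))
    g=min((tgt(a[0]),tgt(a[0]+180)),key=lambda g:(r.inv()*g).magnitude()) if len(a)%3==1 else tgt(a[0])
    for k in range((len(a)-1)//3):
        q=np.array(a[1+3*k:4+3*k]); d=g.inv().apply(q-p); print(q,'tx,ty,tz',d.round(1)); p=q
E
python3 p.py -21.4 122 536 330 420 0 330 418 -362 250 418 -362 90
```

```text
t 0.10 p [122.4 535.7 230.2] yaw 77.1 q [ 1.24  0.09  1.37  0.    1.68 -0.1 ] F [-0.1  0.6 -0.8] w 85.3
to yaw -21.4 turn [98.5  0.1  0.1]
to yaw 158.6 turn [-81.5  -0.1   0.1]
[122. 536. 330.] tx,ty,tz [-99.8   0.5   0.1]
[420.   0. 330.] tx,ty,tz [  -0.  -473.  -390.3]
[ 418. -362.  250.] tx,ty,tz [  80.  -130.2 -337.8]
[ 418. -362.   90.] tx,ty,tz [160.   0.  -0.]
```

Request:
{"method": "step_arm", "body": {"increments": [{"tx": -12.5,"wx": 7},{"tx": -12.5,"wx": 7},{"tx": -12.5,"wx": 7},{"tx": -12.5,"wx": 7},{"tx": -12.5,"wx": 7},{"tx": -12.5,"wx": 7},{"tx": -12.5,"wx": 7},{"tx": -12.5,"wx": 7}]}}

```text
schema error: expected keys tx, ty, tz, wx, wy, wz, claw
```

Request:
{"method": "step_arm", "body": {"increments": [{"wx": 7},{"wx": 7},{"wx": 7},{"wx": 7},{"wx": 7},{"wx": 7.1},{"wx": 0.4}]}}

```text
schema error: expected keys tx, ty, tz, wx, wy, wz, claw
```

Request:
{"method": "step_arm", "body": {"increments": [{"ty": -31.5,"tz": -26},{"ty": -31.5,"tz": -26},{"ty": -31.5,"tz": -26},{"ty": -31.5,"tz": -26},{"ty": -31.5,"tz": -26},{"ty": -31.5,"tz": -26},{"ty": -31.5,"tz": -26},{"ty": -31.5,"tz": -26}]}}

```text
schema error: expected keys tx, ty, tz, wx, wy, wz, claw
```

Request:
{"method": "step_arm", "body": {"increments": [{"ty": -31.5,"tz": -26},{"ty": -31.5,"tz": -26},{"ty": -31.5,"tz": -26},{"ty": -31.5,"tz": -26},{"ty": -31.5,"tz": -26},{"ty": -31.5,"tz": -26},{"ty": -31.5,"tz": -26}]}}

```text
schema error: expected keys tx, ty, tz, wx, wy, wz, claw
```

Request:
{"method": "step_arm", "body": {"increments": [{"ty": -14.5,"tz": -37.5},{"ty": -14.5,"tz": -37.5},{"ty": -14.5,"tz": -37.5},{"ty": -14.5,"tz": -37.5},{"ty": -14.5,"tz": -37.5},{"ty": -14.5,"tz": -37.5},{"ty": -14.5,"tz": -37.5},{"ty": -14.5,"tz": -37.5}]}}

```text
schema error: expected keys tx, ty, tz, wx, wy, wz, claw
```

```bash
python3 p.py -21.4 418.5 -362.5 240 418.5 -362.5 90
python3 - <<'E'
from h import *
i,im,d=grab('wrist');cv2.imwrite('pics/w1.png',im)
print(np.round(i['cam_to_world'],3).tolist())
P=cloud(i,d).reshape(-1,3);P=P[(np.abs(P[:,0]-.418)<.06)&(np.abs(P[:,1]+.362)<.06)]
Q=P[(P[:,2]>.104)&(P[:,2]<.125)]
if len(Q)>20: print(len(Q),np.median(Q[:,2]),cv2.minAreaRect((Q[:,:2]*1000).astype(np.float32)))
E
```

```text
t 0.10 p [122.4 535.7 230.2] yaw 77.1 q [ 1.24  0.09  1.37  0.    1.68 -0.1 ] F [-0.1  0.6 -0.8] w 85.3
to yaw -21.4 turn [98.5  0.1  0.1]
to yaw 158.6 turn [-81.5  -0.1   0.1]
[ 418.5 -362.5  240. ] tx,ty,tz [  -9.8 -603.4 -728.3]
[ 418.5 -362.5   90. ] tx,ty,tz [150.   0.  -0.]
[[0.223, 0.93, 0.291, 0.048], [0.975, -0.213, -0.069, 0.553], [-0.002, 0.299, -0.954, 0.372], [0.0, 0.0, 0.0, 1.0]]
```

All seven keys are needed in every row.

Request:
{"method": "step_arm", "body": {"increments": [{"tx": -12.5,"ty": 0,"tz": 0,"wx": 7,"wy": 0,"wz": 0,"claw": 0},{"tx": -12.5,"ty": 0,"tz": 0,"wx": 7,"wy": 0,"wz": 0,"claw": 0},{"tx": -12.5,"ty": 0,"tz": 0,"wx": 7,"wy": 0,"wz": 0,"claw": 0},{"tx": -12.5,"ty": 0,"tz": 0,"wx": 7,"wy": 0,"wz": 0,"claw": 0},{"tx": -12.5,"ty": 0,"tz": 0,"wx": 7,"wy": 0,"wz": 0,"claw": 0},{"tx": -12.5,"ty": 0,"tz": 0,"wx": 7,"wy": 0,"wz": 0,"claw": 0},{"tx": -12.5,"ty": 0,"tz": 0,"wx": 7,"wy": 0,"wz": 0,"claw": 0},{"tx": -12.5,"ty": 0,"tz": 0,"wx": 7,"wy": 0,"wz": 0,"claw": 0}]}}

```text
t: 0.82
tool_pos: [0.1225, 0.536, 0.3315]
eef_rot: [0.401, 0.582, -0.402, 0.582]
ft_force: [0.8, -0.5, -0.5]
gripper_width: 0.0855
```

Request:
{"method": "step_arm", "body": {"increments": [{"tx": 0,"ty": 0,"tz": 0,"wx": 7.1,"wy": 0,"wz": 0,"claw": 0},{"tx": 0,"ty": 0,"tz": 0,"wx": 7.1,"wy": 0,"wz": 0,"claw": 0},{"tx": 0,"ty": 0,"tz": 0,"wx": 7.1,"wy": 0,"wz": 0,"claw": 0},{"tx": 0,"ty": 0,"tz": 0,"wx": 7.1,"wy": 0,"wz": 0,"claw": 0},{"tx": 0,"ty": 0,"tz": 0,"wx": 7.1,"wy": 0,"wz": 0,"claw": 0},{"tx": 0,"ty": 0,"tz": 0,"wx": 7,"wy": 0,"wz": 0,"claw": 0}]}}

```text
t: 1.32
tool_pos: [0.1226, 0.536, 0.3308]
eef_rot: [-0.585, -0.397, 0.586, -0.397]
ft_force: [0.4, 0.9, 0.2]
gripper_width: 0.0854
```

```bash
python3 p.py -21.4 420 0 330 418 -362 240
```

```text
t 1.32 p [122.6 536.  330.8] yaw -21.7 q [ 1.24  0.09  1.17 -0.    1.88  1.62] F [0.4 0.9 0.2] w 85.4
to yaw -21.4 turn [-0.3  0.1 -0. ]
to yaw 158.6 turn [ 1.797e+02 -0.000e+00 -1.000e-01]
[420.   0. 330.] tx,ty,tz [  0.8 472.5 390.6]
[ 418. -362.  240.] tx,ty,tz [ 90.  130.2 337.8]
```

Request:
{"method": "step_arm", "body": {"increments": [{"tx": 0,"ty": 31.5,"tz": 26,"wx": 0,"wy": 0,"wz": 0,"claw": 0},{"tx": 0,"ty": 31.5,"tz": 26,"wx": 0,"wy": 0,"wz": 0,"claw": 0},{"tx": 0,"ty": 31.5,"tz": 26,"wx": 0,"wy": 0,"wz": 0,"claw": 0},{"tx": 0,"ty": 31.5,"tz": 26,"wx": 0,"wy": 0,"wz": 0,"claw": 0},{"tx": 0,"ty": 31.5,"tz": 26,"wx": 0,"wy": 0,"wz": 0,"claw": 0},{"tx": 0,"ty": 31.5,"tz": 26,"wx": 0,"wy": 0,"wz": 0,"claw": 0},{"tx": 0,"ty": 31.5,"tz": 26,"wx": 0,"wy": 0,"wz": 0,"claw": 0},{"tx": 0,"ty": 31.5,"tz": 26,"wx": 0,"wy": 0,"wz": 0,"claw": 0}]}}

```text
t: 1.98
tool_pos: [0.2816, 0.2488, 0.3311]
eef_rot: [0.584, 0.399, -0.584, 0.399]
ft_force: [1.1, -0.2, -0.1]
gripper_width: 0.0855
```

Request:
{"method": "step_arm", "body": {"increments": [{"tx": 0,"ty": 31.5,"tz": 26,"wx": 0,"wy": 0,"wz": 0,"claw": 0},{"tx": 0,"ty": 31.5,"tz": 26,"wx": 0,"wy": 0,"wz": 0,"claw": 0},{"tx": 0,"ty": 31.5,"tz": 26,"wx": 0,"wy": 0,"wz": 0,"claw": 0},{"tx": 0,"ty": 31.5,"tz": 26,"wx": 0,"wy": 0,"wz": 0,"claw": 0},{"tx": 0,"ty": 31.5,"tz": 26,"wx": 0,"wy": 0,"wz": 0,"claw": 0},{"tx": 0,"ty": 31.5,"tz": 26,"wx": 0,"wy": 0,"wz": 0,"claw": 0},{"tx": 0,"ty": 31.5,"tz": 26,"wx": 0,"wy": 0,"wz": 0,"claw": 0}]}}

```text
t: 2.57
tool_pos: [0.4207, -0.0013, 0.3312]
eef_rot: [0.584, 0.398, -0.584, 0.398]
ft_force: [1.0, 1.2, 0.8]
gripper_width: 0.0859
```

Request:
{"method": "step_arm", "body": {"increments": [{"tx": 10,"ty": 13,"tz": 33,"wx": 0,"wy": 0,"wz": 0,"claw": 0},{"tx": 10,"ty": 13,"tz": 33,"wx": 0,"wy": 0,"wz": 0,"claw": 0},{"tx": 10,"ty": 13,"tz": 33,"wx": 0,"wy": 0,"wz": 0,"claw": 0},{"tx": 10,"ty": 13,"tz": 33,"wx": 0,"wy": 0,"wz": 0,"claw": 0},{"tx": 10,"ty": 13,"tz": 33,"wx": 0,"wy": 0,"wz": 0,"claw": 0},{"tx": 10,"ty": 13,"tz": 33,"wx": 0,"wy": 0,"wz": 0,"claw": 0},{"tx": 10,"ty": 13,"tz": 33,"wx": 0,"wy": 0,"wz": 0,"claw": 0},{"tx": 10,"ty": 13,"tz": 33,"wx": 0,"wy": 0,"wz": 0,"claw": 0}]}}

```text
t: 3.23
tool_pos: [0.4205, -0.2847, 0.2504]
eef_rot: [0.584, 0.399, -0.584, 0.398]
ft_force: [0.9, -0.2, -0.1]
gripper_width: 0.0856
```

```bash
python3 p.py -21.4 418.5 -362.5 240 418.5 -362.5 90
python3 - <<'E'
from h import *
i,im,d=grab('wrist');cv2.imwrite('pics/w1.png',im)
P=cloud(i,d).reshape(-1,3);P=P[(np.abs(P[:,0]-.418)<.06)&(np.abs(P[:,1]+.362)<.06)]
Q=P[(P[:,2]>.104)&(P[:,2]<.125)]
if len(Q)>20: print(len(Q),np.median(Q[:,2]),cv2.minAreaRect((Q[:,:2]*1000).astype(np.float32)))
E
```

```text
t 3.23 p [ 420.5 -284.7  250.4] yaw -21.4 q [-0.71 -0.01  1.43  0.    1.72 -0.33] F [ 0.9 -0.2 -0.1] w 85.6
to yaw -21.4 turn [-0. -0.  0.]
to yaw 158.6 turn [180.   0.   0.]
[ 418.5 -362.5  240. ] tx,ty,tz [10.4 26.6 73.2]
[ 418.5 -362.5   90. ] tx,ty,tz [150.   0.   0.]
790 0.11256208950175539 ((419.0707702636719, -361.20745849609375), (78.19313049316406, 9.788016319274902), 69.63558197021484)
```

Request:
{"method": "step_arm", "body": {"increments": [{"tx": 10,"ty": 13.3,"tz": 36.3,"wx": 0,"wy": 0,"wz": 0,"claw": 0},{"tx": 10,"ty": 13.3,"tz": 36.3,"wx": 0,"wy": 0,"wz": 0,"claw": 0},{"tx": 30,"ty": 0,"tz": 0,"wx": 0,"wy": 0,"wz": 0,"claw": 0},{"tx": 30,"ty": 0,"tz": 0,"wx": 0,"wy": 0,"wz": 0,"claw": 0},{"tx": 30,"ty": 0,"tz": 0,"wx": 0,"wy": 0,"wz": 0,"claw": 0},{"tx": 30,"ty": 0,"tz": 0,"wx": 0,"wy": 0,"wz": 0,"claw": 0},{"tx": 20,"ty": 0,"tz": 0,"wx": 0,"wy": 0,"wz": 0,"claw": 0},{"tx": 0,"ty": 0,"tz": 0,"wx": 0,"wy": 0,"wz": 0,"claw": 0}]}}

```text
t: 3.95
tool_pos: [0.4164, -0.3571, 0.0849]
eef_rot: [-0.583, -0.403, 0.585, -0.394]
ft_force: [-0.6, 0.7, -1.5]
gripper_width: 0.0857
```

Request:
{"method": "step_arm", "body": {"increments": [{"tx": 0,"ty": 0,"tz": 0,"wx": 0,"wy": 0,"wz": 0,"claw": 255},{"tx": 0,"ty": 0,"tz": 0,"wx": 0,"wy": 0,"wz": 0,"claw": 255},{"tx": 0,"ty": 0,"tz": 0,"wx": 0,"wy": 0,"wz": 0,"claw": 255},{"tx": 0,"ty": 0,"tz": 0,"wx": 0,"wy": 0,"wz": 0,"claw": 255},{"tx": 0,"ty": 0,"tz": 0,"wx": 0,"wy": 0,"wz": 0,"claw": 255},{"tx": 0,"ty": 0,"tz": 0,"wx": 0,"wy": 0,"wz": 0,"claw": 255},{"tx": 0,"ty": 0,"tz": 0,"wx": 0,"wy": 0,"wz": 0,"claw": 255},{"tx": 0,"ty": 0,"tz": 0,"wx": 0,"wy": 0,"wz": 0,"claw": 255}], "newtons": 60}}

```text
t: 4.62
tool_pos: [0.4198, -0.3606, 0.0925]
eef_rot: [0.584, 0.398, -0.584, 0.399]
ft_force: [0.2, -0.4, 4.1]
gripper_width: 0.0077
```

Request:
{"method": "step_arm", "body": {"increments": [{"tx": -10,"ty": 0,"tz": 0,"wx": 0,"wy": 0,"wz": 0,"claw": 255},{"tx": -25,"ty": 0,"tz": 0,"wx": 0,"wy": 0,"wz": 0,"claw": 255},{"tx": -25,"ty": 0,"tz": 0,"wx": 0,"wy": 0,"wz": 0,"claw": 255},{"tx": -30,"ty": 0,"tz": 0,"wx": 0,"wy": 0,"wz": 0,"claw": 255},{"tx": -30,"ty": 0,"tz": 0,"wx": 0,"wy": 0,"wz": 0,"claw": 255},{"tx": -30,"ty": 0,"tz": 0,"wx": 0,"wy": 0,"wz": 0,"claw": 255},{"tx": -25,"ty": 0,"tz": 0,"wx": 0,"wy": 0,"wz": 0,"claw": 255},{"tx": -10,"ty": 0,"tz": 0,"wx": 0,"wy": 0,"wz": 0,"claw": 255}]}}

```text
t: 5.28
tool_pos: [0.4199, -0.361, 0.2807]
eef_rot: [0.584, 0.396, -0.584, 0.401]
ft_force: [-0.3, -0.7, -2.0]
gripper_width: 0.0077
```

```bash
python3 p.py -21.4 470 0 285 424 364.5 285 424 364.5 104
```

```text
t 5.28 p [ 419.9 -361.   280.7] yaw -21.4 q [-0.81  0.09  1.27  0.    1.77 -0.44] F [-0.3 -0.7 -2. ] w 7.7
to yaw -21.4 turn [ 0.   0.1 -0.3]
to yaw 158.6 turn [-180.     0.5    0.2]
[470.   0. 285.] tx,ty,tz [  -4.3  -85.1 -354.4]
[424.  364.5 285. ] tx,ty,tz [   0.  -175.8 -322.6]
[424.  364.5 104. ] tx,ty,tz [181.   0.   0.]
```

Request:
{"method": "step_arm", "body": {"increments": [{"tx": 0,"ty": -4,"tz": -17.4,"wx": 0,"wy": 0,"wz": 0,"claw": 255},{"tx": 0,"ty": -8.5,"tz": -35.4,"wx": 0,"wy": 0,"wz": 0,"claw": 255},{"tx": 0,"ty": -8.5,"tz": -35.4,"wx": 0,"wy": 0,"wz": 0,"claw": 255},{"tx": 0,"ty": -8.5,"tz": -35.4,"wx": 0,"wy": 0,"wz": 0,"claw": 255},{"tx": 0,"ty": -8.5,"tz": -35.4,"wx": 0,"wy": 0,"wz": 0,"claw": 255},{"tx": 0,"ty": -8.5,"tz": -35.4,"wx": 0,"wy": 0,"wz": 0,"claw": 255},{"tx": 0,"ty": -8.5,"tz": -35.4,"wx": 0,"wy": 0,"wz": 0,"claw": 255},{"tx": 0,"ty": -8.5,"tz": -35.4,"wx": 0,"wy": 0,"wz": 0,"claw": 255}]}}

```text
t: 5.95
tool_pos: [0.456, -0.0883, 0.2747]
eef_rot: [-0.584, -0.399, 0.585, -0.398]
ft_force: [0.7, 1.0, -2.6]
gripper_width: 0.0077
```

Request:
{"method": "step_arm", "body": {"increments": [{"tx": -4,"ty": -8.5,"tz": -35.4,"wx": 0,"wy": 0,"wz": 0,"claw": 255},{"tx": 0,"ty": -13,"tz": -35,"wx": 0,"wy": 0,"wz": 0,"claw": 255},{"tx": 0,"ty": -17.6,"tz": -32.3,"wx": 0,"wy": 0,"wz": 0,"claw": 255},{"tx": 0,"ty": -17.6,"tz": -32.3,"wx": 0,"wy": 0,"wz": 0,"claw": 255},{"tx": 0,"ty": -17.6,"tz": -32.3,"wx": 0,"wy": 0,"wz": 0,"claw": 255},{"tx": 0,"ty": -17.6,"tz": -32.3,"wx": 0,"wy": 0,"wz": 0,"claw": 255},{"tx": 0,"ty": -17.6,"tz": -32.3,"wx": 0,"wy": 0,"wz": 0,"claw": 255},{"tx": 0,"ty": -17.6,"tz": -32.3,"wx": 0,"wy": 0,"wz": 0,"claw": 255}]}}

```text
t: 6.62
tool_pos: [0.4336, 0.2036, 0.2787]
eef_rot: [-0.583, -0.399, 0.585, -0.398]
ft_force: [1.0, -0.1, -3.6]
gripper_width: 0.0078
```

```bash
python3 p.py -21.4 424 364.5 285 424 364.5 104
python3 - <<'E'
from h import *
i,im,d=grab('wrist');i2,im2,d2=grab('scene')
cv2.imwrite('pics/w2.png',np.hstack([cv2.resize(im,(400,300)),cv2.resize(im2,(400,300))]))
E
```

```text
t 6.62 p [433.6 203.6 278.7] yaw -21.4 q [ 0.32 -0.07  1.44 -0.    1.78  0.69] F [ 1.  -0.1 -3.6] w 7.8
to yaw -21.4 turn [0.  0.1 0.1]
to yaw 158.6 turn [-180.    -0.2    0.2]
[424.  364.5 285. ] tx,ty,tz [  -6.3  -67.6 -146.3]
[424.  364.5 104. ] tx,ty,tz [181.   0.   0.]
```

View pics/w2.png

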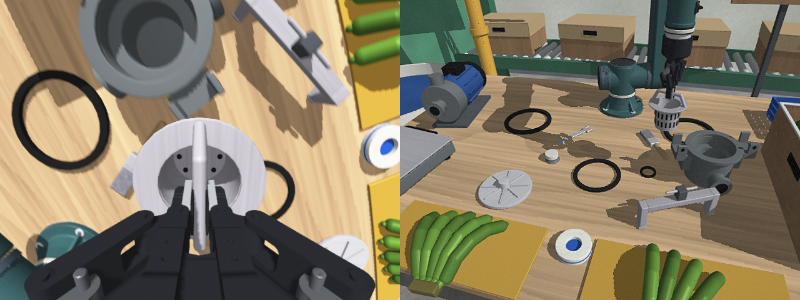

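The basket hangs upright in the gripper: wrist half (200,160), scene half (670,110). I continue over the pot.

Request:
{"method": "step_arm", "body": {"increments": [{"tx": 0,"ty": -16.5,"tz": -35.5,"wx": 0,"wy": 0,"wz": 0,"claw": 255},{"tx": 0,"ty": -16.5,"tz": -35.5,"wx": 0,"wy": 0,"wz": 0,"claw": 255},{"tx": 0,"ty": -16.5,"tz": -35.5,"wx": 0,"wy": 0,"wz": 0,"claw": 255},{"tx": 0,"ty": -11,"tz": -24,"wx": 0,"wy": 0,"wz": 0,"claw": 255},{"tx": 0,"ty": -7,"tz": -15.5,"wx": 0,"wy": 0,"wz": 0,"claw": 255},{"tx": 0,"ty": 0,"tz": 0,"wx": 0,"wy": 0,"wz": 0,"claw": 255},{"tx": 0,"ty": 0,"tz": 0,"wx": 0,"wy": 0,"wz": 0,"claw": 255}]}}

```text
t: 7.3
tool_pos: [0.4248, 0.3625, 0.2784]
eef_rot: [-0.582, -0.399, 0.585, -0.399]
ft_force: [-1.0, -0.5, -2.7]
gripper_width: 0.0081
```

```bash
python3 p.py -21.4 424 364.5 190 424 364.5 104
python3 - <<'E'
from h import *
i,im,d=grab('wrist');cv2.imwrite('pics/w3.png',im)
P=cloud(i,d).reshape(-1,3)
def c(zl,zh):
    Q=P[(P[:,2]>zl)&(P[:,2]<zh)&(np.hypot(P[:,0]-.424,P[:,1]-.3645)<.1)]
    if len(Q)<50: return len(Q)
    A=np.c_[2*Q[:,:2],np.ones(len(Q))]
    return len(Q),np.round(Q.min(0)*1000),np.round(Q.max(0)*1000),cv2.minEnclosingCircle((Q[:,:2]*1000).astype(np.float32))
for z in range(230,320,10): print(z,c(z/1000,z/1000+.01))
print(c(.124,.136))
E
```

```text
t 7.30 p [424.8 362.5 278.4] yaw -21.3 q [ 0.61  0.11  1.26 -0.    1.78  0.98] F [-1.  -0.5 -2.7] w 8.1
to yaw -21.4 turn [0.1 0.2 0.1]
to yaw 158.6 turn [-1.799e+02 -1.000e-01  3.000e-01]
[424.  364.5 190. ] tx,ty,tz [88.4 -1.5 -1.5]
[424.  364.5 104. ] tx,ty,tz [86.  0.  0.]
230 (528, array([390., 330., 230.]), array([458., 384., 240.]), ((423.930908203125, 358.87884521484375), 33.89287185668945))
240 (649, array([389., 328., 240.]), array([458., 384., 250.]), ((423.8310241699219, 358.63714599609375), 34.53635787963867))
250 (807, array([388., 328., 250.]), array([459., 387., 260.]), ((423.593017578125, 358.0487365722656), 35.36751937866211))
260 (15174, array([367., 305., 260.]), array([481., 416., 270.]), ((424.0621337890625, 359.7483825683594), 56.95109939575195))
270 (327, array([436., 398., 270.]), array([446., 408., 280.]), ((441.085693359375, 402.6241455078125), 5.585266590118408))
280 (741, array([412., 363., 280.]), array([444., 404., 290.]), ((432.9430236816406, 382.4185791015625), 22.553499221801758))
290 (3886, array([407., 324., 290.]), array([444., 400., 300.]), ((426.5504150390625, 362.0052490234375), 39.590736389160156))
300 (1017, array([411., 329., 300.]), array([444., 393., 310.]), ((424.4918212890625, 360.80267333984375), 34.25772476196289))
310 (1087, array([406., 351., 310.]), array([451., 380., 320.]), ((428.21795654296875, 368.59796142578125), 24.36400032043457))
(7169, array([338., 326., 124.]), array([511., 464., 136.]), ((427.9629821777344, 379.19671630859375), 90.45250701904297))
```

View pics/w3.png

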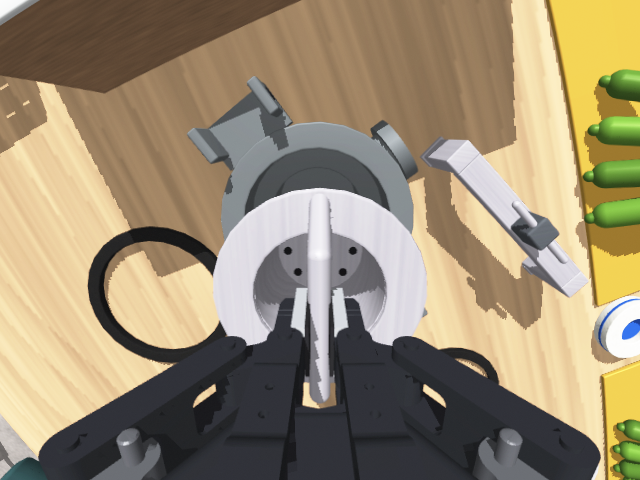

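The basket's flange centre is at (424, 360) and the pot's at (424, 364.5), so I correct by 4.5 mm and lower it.

Request:
{"method": "step_arm", "body": {"increments": [{"tx": 10,"ty": -1.6,"tz": -4.2,"wx": 0,"wy": 0,"wz": 0,"claw": 255},{"tx": 25,"ty": 0,"tz": 0,"wx": 0,"wy": 0,"wz": 0,"claw": 255},{"tx": 25,"ty": 0,"tz": 0,"wx": 0,"wy": 0,"wz": 0,"claw": 255},{"tx": 25,"ty": 0,"tz": 0,"wx": 0,"wy": 0,"wz": 0,"claw": 255},{"tx": 25,"ty": 0,"tz": 0,"wx": 0,"wy": 0,"wz": 0,"claw": 255},{"tx": 25,"ty": 0,"tz": 0,"wx": 0,"wy": 0,"wz": 0,"claw": 255},{"tx": 20,"ty": 0,"tz": 0,"wx": 0,"wy": 0,"wz": 0,"claw": 255},{"tx": 8,"ty": 0,"tz": 0,"wx": 0,"wy": 0,"wz": 0,"claw": 255}]}}

```text
t: 8.02
tool_pos: [0.4234, 0.3646, 0.1126]
eef_rot: [-0.582, -0.398, 0.587, -0.398]
ft_force: [-0.8, -0.4, -3.9]
gripper_width: 0.0075
```

Request:
{"method": "step_arm", "body": {"increments": [{"tx": 2,"ty": 0,"tz": 0,"wx": 0,"wy": 0,"wz": 0,"claw": 255},{"tx": 2,"ty": 0,"tz": 0,"wx": 0,"wy": 0,"wz": 0,"claw": 255},{"tx": 2,"ty": 0,"tz": 0,"wx": 0,"wy": 0,"wz": 0,"claw": 255},{"tx": 2,"ty": 0,"tz": 0,"wx": 0,"wy": 0,"wz": 0,"claw": 255},{"tx": 0,"ty": 0,"tz": 0,"wx": 0,"wy": 0,"wz": 0,"claw": 255},{"tx": 0,"ty": 0,"tz": 0,"wx": 0,"wy": 0,"wz": 0,"claw": 255}]}}

```text
t: 8.52
tool_pos: [0.4257, 0.3676, 0.1103]
eef_rot: [0.585, 0.399, -0.583, 0.399]
ft_force: [-0.3, 0.7, -2.8]
gripper_width: 0.0081
```

Request:
{"method": "step_arm", "body": {"increments": [{"tx": 2,"ty": 0,"tz": 0,"wx": 0,"wy": 0,"wz": 0,"claw": 255},{"tx": 2,"ty": 0,"tz": 0,"wx": 0,"wy": 0,"wz": 0,"claw": 255},{"tx": 1.5,"ty": 0,"tz": 0,"wx": 0,"wy": 0,"wz": 0,"claw": 255},{"tx": 0,"ty": 0,"tz": 0,"wx": 0,"wy": 0,"wz": 0,"claw": 255},{"tx": 0,"ty": 0,"tz": 0,"wx": 0,"wy": 0,"wz": 0,"claw": 255}]}}

```text
t: 8.93
tool_pos: [0.4268, 0.3677, 0.1089]
eef_rot: [0.586, 0.398, -0.582, 0.399]
ft_force: [-2.5, -4.0, 13.1]
gripper_width: 0.008
```

```bash
cat > bk.py <<'E'
from h import *
i,im,d=grab('wrist');cv2.imwrite('pics/w4.png',im)
P=cloud(i,d).reshape(-1,3); P=P[np.hypot(P[:,0]-.424,P[:,1]-.3645)<.1]
Q=P[(P[:,2]>.08)&(P[:,2]<.108)]; r=np.hypot(Q[:,0]-.424,Q[:,1]-.3645);Q=Q[(r>.04)&(r<.056)]
print(len(Q),'z pct',np.round(np.percentile(Q[:,2],[5,50,95])*1000,1))
c,*_=np.linalg.lstsq(np.c_[Q[:,:2]-[.424,.3645],np.ones(len(Q))],Q[:,2],rcond=None);print('flange plane',c.round(4))
T=P[(P[:,2]>.12)&(P[:,2]<.14)&(np.hypot(P[:,0]-.424,P[:,1]-.3645)>.068)]
c,*_=np.linalg.lstsq(np.c_[T[:,:2]-[.424,.3645],np.ones(len(T))],T[:,2],rcond=None);print('top plane',c.round(4),len(T))
E
python3 bk.py
```

```text
11494 z pct [92.5 93.9 95.7]
flange plane [-0.0114  0.0179  0.0939]
top plane [-0.0019  0.0008  0.1295] 35168
```

View pics/w4.png

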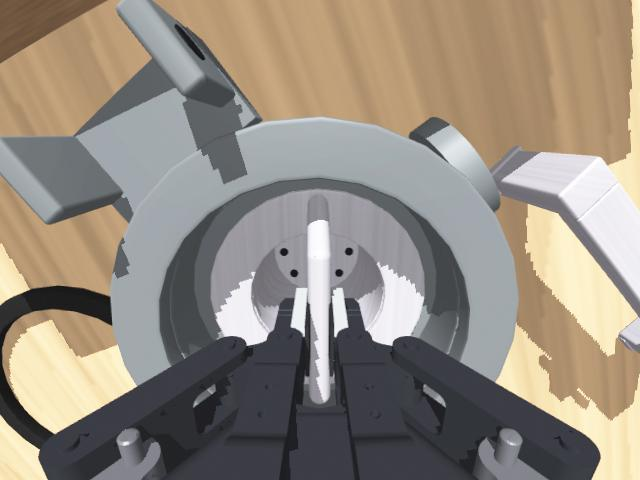

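The flange sits about 2 mm high with a tilt of about 1.2°, so one edge is touching the ledge. I release it part-open so it settles, then lift away.

Request:
{"method": "step_arm", "body": {"increments": [{"tx": 0,"ty": 0,"tz": 0,"wx": 0,"wy": 0,"wz": 0,"claw": 150},{"tx": 0,"ty": 0,"tz": 0,"wx": 0,"wy": 0,"wz": 0,"claw": 150},{"tx": 0,"ty": 0,"tz": 0,"wx": 0,"wy": 0,"wz": 0,"claw": 150},{"tx": 0,"ty": 0,"tz": 0,"wx": 0,"wy": 0,"wz": 0,"claw": 150},{"tx": -20,"ty": 0,"tz": 0,"wx": 0,"wy": 0,"wz": 0,"claw": 150},{"tx": -30,"ty": 0,"tz": 0,"wx": 0,"wy": 0,"wz": 0,"claw": 150},{"tx": -35,"ty": 0,"tz": 0,"wx": 0,"wy": 0,"wz": 0,"claw": 150},{"tx": -35,"ty": 0,"tz": 0,"wx": 0,"wy": 0,"wz": 0,"claw": 150}]}}

```text
t: 9.65
tool_pos: [0.4246, 0.3669, 0.2238]
eef_rot: [-0.583, -0.399, 0.585, -0.399]
ft_force: [0.5, 1.1, 0.5]
gripper_width: 0.0352
```

```bash
python3 bk.py; python3 p.py -21.4 460 200 220
```

```text
5896 z pct [92.9 94.3 95.7]
flange plane [-0.0088  0.0093  0.0944]
top plane [-0.0016 -0.0005  0.1295] 14473
t 9.70 p [427.6 369.  233.6] yaw -21.4 q [0.61 0.11 1.34 0.   1.68 0.98] F [2.3 2.3 5.4] w 35.1
to yaw -21.4 turn [ 0.  -0.6 -0.4]
to yaw 158.6 turn [-180.     0.7   -1. ]
[460. 200. 220.] tx,ty,tz [ 13.6  91.8 145.5]
```

Request:
{"method": "step_arm", "body": {"increments": [{"tx": 0,"ty": 15,"tz": 30,"wx": 0,"wy": 0,"wz": 0,"claw": 150},{"tx": 0,"ty": 15,"tz": 30,"wx": 0,"wy": 0,"wz": 0,"claw": 150},{"tx": 0,"ty": 0,"tz": 0,"wx": 0,"wy": 0,"wz": 0,"claw": 150},{"tx": 0,"ty": 0,"tz": 0,"wx": 0,"wy": 0,"wz": 0,"claw": 150},{"tx": 0,"ty": 0,"tz": 0,"wx": 0,"wy": 0,"wz": 0,"claw": 150}]}}

```text
t: 10.12
tool_pos: [0.4313, 0.3007, 0.2234]
eef_rot: [-0.584, -0.399, 0.584, -0.398]
ft_force: [-0.2, 0.3, 0.3]
gripper_width: 0.035
```

```bash
cat >> bk.py <<'E'
F=P[(P[:,2]>.088)&(P[:,2]<.1)];print('flange mec',cv2.minEnclosingCircle((F[:,:2]*1000).astype(np.float32)))
B=P[(P[:,2]>.118)&(P[:,2]<.14)&(np.hypot(P[:,0]-.424,P[:,1]-.3645)<.05)];print('bail',cv2.minAreaRect((B[:,:2]*1000).astype(np.float32)),np.percentile(B[:,2],[50,95]))
E
python3 bk.py; python3 p.py
```

```text
7040 z pct [92.9 94.3 95.8]
flange plane [-0.0101  0.0061  0.0944]
top plane [-1.700e-03  1.000e-04  1.295e-01] 19467
flange mec ((423.30328369140625, 365.3114013671875), 66.59402465820312)
bail ((426.0462646484375, 365.06280517578125), (84.86305236816406, 10.102039337158203), 68.94523620605469) [0.12924881 0.13096292]
t 10.17 p [431.2 301.  223.4] yaw -21.4 q [0.5  0.04 1.44 0.   1.67 0.87] F [-0.3  0.6  0.3] w 35.2
```

View pics/w4.png

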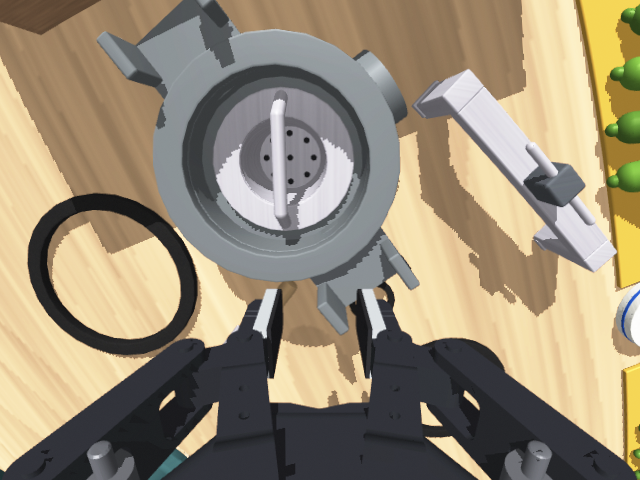

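Run:
```python
from h import *
for n in('wrist','top'):
    i,im,d=grab(n); P=cloud(i,d).reshape(-1,3)
    c=np.array([.4245,.365]); r=np.hypot(*(P[:,:2]-c).T)*1000; a=np.degrees(np.arctan2(*(P[:,:2]-c).T[::-1]))%360
    print(n)
    for lo,hi in((42,46),(46,50),(50,54),(59,61),(61,63),(63,65),(70,85)):
        print(lo,[ (lambda q:(round(np.median(q)*1000,1),len(q)) if len(q)>5 else None)(P[(r>lo)&(r<hi)&(a>=k)&(a<k+45)&(P[:,2]>.08)&(P[:,2]<.14),2]) for k in range(0,360,45)])
```

```text
wrist
42 [(np.float64(94.0), 237), (np.float64(94.8), 230), (np.float64(94.7), 237), (np.float64(94.9), 211), (np.float64(94.7), 201), (np.float64(94.5), 154), (np.float64(94.0), 200), (np.float64(93.7), 216)]
46 [(np.float64(93.8), 262), (np.float64(94.6), 256), (np.float64(94.7), 255), (np.float64(94.9), 238), (np.float64(94.7), 209), (np.float64(94.4), 175), (np.float64(93.9), 206), (np.float64(93.6), 235)]
50 [(np.float64(93.9), 284), (np.float64(94.4), 284), (np.float64(94.7), 287), (np.float64(94.8), 257), (np.float64(94.8), 232), (np.float64(94.4), 202), (np.float64(94.0), 237), (np.float64(93.7), 259)]
59 [(np.float64(87.6), 159), (np.float64(87.5), 163), (np.float64(87.5), 161), (np.float64(87.6), 138), (np.float64(87.5), 128), (np.float64(87.6), 119), (np.float64(87.5), 125), (np.float64(87.3), 147)]
61 [(np.float64(87.5), 164), (np.float64(87.6), 169), (np.float64(87.7), 168), (np.float64(87.5), 144), (np.float64(87.6), 122), (np.float64(87.5), 121), (np.float64(87.5), 132), (np.float64(87.4), 145)]
63 [(np.float64(102.0), 530), (np.float64(87.7), 208), (np.float64(87.6), 
[... 334 characters left out ...]
64(129.4), 1866)]
top
42 [None, None, None, None, (np.float64(94.9), 10), (np.float64(95.4), 34), (np.float64(93.5), 28), (np.float64(93.4), 17)]
46 [None, None, None, None, (np.float64(94.1), 13), (np.float64(94.7), 36), (np.float64(93.6), 33), (np.float64(94.2), 11)]
50 [None, None, None, None, (np.float64(94.8), 13), (np.float64(94.1), 39), (np.float64(93.8), 32), None]
59 [None, None, None, None, None, None, None, None]
61 [None, None, None, None, None, None, None, None]
63 [None, None, None, None, None, None, None, None]
70 [None, None, (np.float64(129.6), 177), (np.float64(129.1), 71), (np.float64(129.2), 47), (np.float64(129.2), 208), (np.float64(129.4), 203), (np.float64(129.1), 63)]
```

Run:
```python
from h import *
i=cams.camera_info('top'); f=np.load('top0.npz'); P=cloud(i,f['d']).reshape(-1,3)
c=np.array([.424,.3645]); r=np.hypot(*(P[:,:2]-c).T)
Q=P[r<.048]; print(len(Q),np.histogram(Q[:,2]*1000,bins=[-5,5,9,11,12,13,14,16,18,20,25,40,60,80,84,86,88,90,95]))
L=P[(r<.066)&(P[:,2]>.083)&(P[:,2]<.095)];print('ledge',len(L),np.median(L[:,2]))
F=Q[Q[:,2]<.03];print(np.median(F[:,2]),F.min(0),F.max(0),cv2.minEnclosingCircle((F[:,:2]*1000).astype(np.float32)))
# basket on bench: flange/ bail / radial profile
c=np.array([.4185,-.3625]);r=np.hypot(*(P[:,:2]-c).T)
for lo,hi in((39,44),(44,50),(50,56)):
    q=P[(r>lo/1e3)&(r<hi/1e3)&(P[:,2]>.05)&(P[:,2]<.1),2]; print(lo,np.percentile(q,[10,50,90]).round(4),len(q))
```

```text
1437 (array([  0,  84, 231, 193, 140, 104,  63,  18,  14,  30,  99, 123, 147,
        38,  46,  69,  33,   5]), array([-5,  5,  9, 11, 12, 13, 14, 16, 18, 20, 25, 40, 60, 80, 84, 86, 88,
       90, 95]))
ledge 1140 0.08736930526486536
0.011723462644485538 [0.38120407 0.34448146 0.00614471] [0.47055151 0.41234423 0.02974679] ((425.8230895996094, 374.5925598144531), 45.62017059326172)
39 [0.0744 0.0771 0.0798] 252
44 [0.0747 0.077  0.0799] 341
50 [0.0745 0.0767 0.079 ] 390
```

The flange top reads 6.4–7.3 mm above the ledge instead of 4 mm, so the basket isn't fully home. I re-grip it and work it down.

```bash
python3 p.py -21.1 425 366 200 425 366 107
```

```text
t 10.27 p [431.1 301.3 223.4] yaw -21.3 q [0.5  0.04 1.44 0.   1.67 0.87] F [ 0.6 -0.6  0.4] w 34.8
to yaw -21.1 turn [-0.2  0.   0. ]
to yaw 158.9 turn [ 1.798e+02  1.000e-01 -0.000e+00]
[425. 366. 200.] tx,ty,tz [ 23.4 -29.  -58.2]
[425. 366. 107.] tx,ty,tz [93.  0. -0.]
```

Request:
{"method": "step_arm", "body": {"increments": [{"tx": 11.5,"ty": -14.5,"tz": -29,"wx": 0,"wy": 0,"wz": 0,"claw": 150},{"tx": 12,"ty": -14.5,"tz": -29,"wx": 0,"wy": 0,"wz": 0,"claw": 150},{"tx": 0,"ty": 0,"tz": 0,"wx": 0,"wy": 0,"wz": 0,"claw": 150},{"tx": 30,"ty": 0,"tz": 0,"wx": 0,"wy": 0,"wz": 0,"claw": 150},{"tx": 30,"ty": 0,"tz": 0,"wx": 0,"wy": 0,"wz": 0,"claw": 150},{"tx": 23,"ty": 0,"tz": 0,"wx": 0,"wy": 0,"wz": 0,"claw": 150},{"tx": 10,"ty": 0,"tz": 0,"wx": 0,"wy": 0,"wz": 0,"claw": 150},{"tx": 0,"ty": 0,"tz": 0,"wx": 0,"wy": 0,"wz": 0,"claw": 150}]}}

```text
t: 10.93
tool_pos: [0.4235, 0.3641, 0.1038]
eef_rot: [-0.581, -0.399, 0.586, -0.399]
ft_force: [-0.2, -0.6, -0.1]
gripper_width: 0.0353
```

Request:
{"method": "step_arm", "body": {"increments": [{"tx": 0,"ty": 0,"tz": 0,"wx": 0,"wy": 0,"wz": 0,"claw": 255},{"tx": 0,"ty": 0,"tz": 0,"wx": 0,"wy": 0,"wz": 0,"claw": 255},{"tx": 0,"ty": 0,"tz": 0,"wx": 0,"wy": 0,"wz": 0,"claw": 255},{"tx": 0,"ty": 0,"tz": 0,"wx": 0,"wy": 0,"wz": 0,"claw": 255},{"tx": 0,"ty": 0,"tz": 0,"wx": 0,"wy": 0,"wz": 0,"claw": 255}], "newtons": 40}}

```text
t: 11.35
tool_pos: [0.4266, 0.3659, 0.1095]
eef_rot: [0.586, 0.399, -0.582, 0.398]
ft_force: [0.8, 1.3, 3.9]
gripper_width: 0.0082
```

Request:
{"method": "step_arm", "body": {"increments": [{"tx": 2,"ty": 0,"tz": 0,"wx": 0,"wy": 0,"wz": 0,"claw": 255},{"tx": 1,"ty": 2,"tz": 0,"wx": 0,"wy": 0,"wz": 0,"claw": 255},{"tx": 0,"ty": -4,"tz": 0,"wx": 0,"wy": 0,"wz": 0,"claw": 255},{"tx": 1,"ty": 2,"tz": 2,"wx": 0,"wy": 0,"wz": 0,"claw": 255},{"tx": 0,"ty": 0,"tz": -4,"wx": 0,"wy": 0,"wz": 0,"claw": 255},{"tx": 0,"ty": 0,"tz": 2,"wx": 0,"wy": 0,"wz": 0,"claw": 255},{"tx": 0,"ty": 0,"tz": 0,"wx": 0,"wy": 0,"wz": 0,"claw": 255}]}}

```text
t: 11.93
tool_pos: [0.428, 0.3667, 0.1092]
eef_rot: [0.588, 0.399, -0.58, 0.398]
ft_force: [-1.1, 0.0, 14.8]
gripper_width: 0.0083
```

```bash
python3 p.py
cat > rp.py <<'E'
from h import *
i,im,d=grab('wrist'); P=cloud(i,d).reshape(-1,3)
c=np.array([.4245,.365]); r=np.hypot(*(P[:,:2]-c).T)*1000; a=np.degrees(np.arctan2(*(P[:,:2]-c).T[::-1]))%360
for lo,hi in((42,54),(60,63)):
    print(lo,[ (lambda q:round(float(np.median(q)*1000),1) if len(q)>15 else None)(P[(r>lo)&(r<hi)&(a>=k)&(a<k+45)&(P[:,2]>.08)&(P[:,2]<.105),2]) for k in range(0,360,45)])
E
python3 rp.py
```

```text
t 11.93 p [428.  366.7 109.2] yaw -21.4 q [0.61 0.17 1.53 0.   1.44 0.98] F [-1.1  0.  14.8] w 8.3
42 [92.6, 94.1, 95.3, 95.9, 95.6, 93.8, 92.2, 92.1]
60 [87.4, 87.5, 87.6, 87.5, 87.7, 87.6, 87.5, 87.4]
```

Run:
```python
from h import *
from scipy.optimize import least_squares
i,im,d=grab('wrist'); cv2.imwrite('pics/w5.png',im); P=cloud(i,d).reshape(-1,3)*1000
def edge(Q,c,outer):
    a=np.degrees(np.arctan2(*(Q[:,:2]-c).T[::-1]))//5; r=np.hypot(*(Q[:,:2]-c).T); E=[]
    for k in np.unique(a):
        m=a==k
        if m.sum()<8: continue
        j=np.argsort(r[m])[-3 if outer else 2]; E.append(Q[m][j,:2])
    E=np.array(E); s=least_squares(lambda v:np.hypot(E[:,0]-v[0],E[:,1]-v[1])-v[2],[*c,60],loss='soft_l1'); return s.x.round(1),len(E),np.abs(s.fun).mean().round(2)
c=np.array([424.5,365]); r=np.hypot(*(P[:,:2]-c).T)
print('flange outer',edge(P[(P[:,2]>91)&(P[:,2]<98)&(r<60)&(r>45)],c,True))
print('ledge inner/outer',edge(P[(P[:,2]>86)&(P[:,2]<89)&(r<70)],c,True))
print('top face inner',edge(P[(P[:,2]>127)&(P[:,2]<132)&(r>60)&(r<88)],c,False))
print('top face outer',edge(P[(P[:,2]>127)&(P[:,2]<132)&(r>60)&(r<92)],c,True))
```

```text
flange outer (array([426.9, 366.9,  55.9]), 53, np.float64(0.5))
ledge inner/outer (array([423.1, 363.8,  65.6]), 54, np.float64(2.73))
top face inner (array([423.9, 365.4,  65.5]), 46, np.float64(0.43))
top face outer (array([423.9, 365.7,  87. ]), 46, np.float64(0.89))
```

View pics/w5.png

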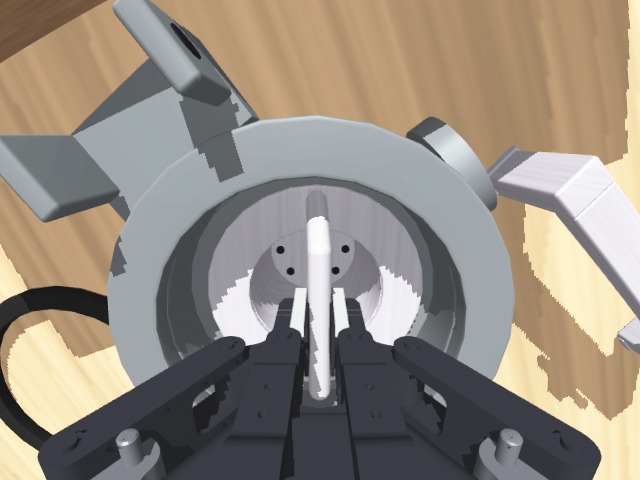

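Request:
{"method": "step_arm", "body": {"increments": [{"tx": -10,"ty": 0,"tz": 0,"wx": 0,"wy": 0,"wz": 0,"claw": 255},{"tx": -10,"ty": 0,"tz": 0,"wx": 0,"wy": 0,"wz": 0,"claw": 255},{"tx": -5,"ty": 0,"tz": 0,"wx": 0,"wy": 0,"wz": 0,"claw": 255},{"tx": 0,"ty": 0,"tz": 0,"wx": 0,"wy": 0,"wz": 0,"claw": 255},{"tx": 0,"ty": 0,"tz": 0,"wx": 0,"wy": 0,"wz": 0,"claw": 255},{"tx": 0,"ty": 0,"tz": 0,"wx": 0,"wy": 0,"wz": 0,"claw": 255}]}}

```text
t: 12.53
tool_pos: [0.4249, 0.3646, 0.1273]
eef_rot: [-0.583, -0.399, 0.585, -0.399]
ft_force: [-0.6, 0.2, -2.3]
gripper_width: 0.0084
```

```bash
python3 p.py
cat > fl.py <<'E'
from h import *
from scipy.optimize import least_squares
def edge(Q,c,outer):
    a=np.degrees(np.arctan2(*(Q[:,:2]-c).T[::-1]))//5; r=np.hypot(*(Q[:,:2]-c).T); E=[]
    for k in np.unique(a):
        m=a==k
        if m.sum()<8: continue
        j=np.argsort(r[m])[-3 if outer else 2]; E.append(Q[m][j,:2])
    E=np.array(E); s=least_squares(lambda v:np.hypot(E[:,0]-v[0],E[:,1]-v[1])-v[2],[*c,60],loss='soft_l1'); return s.x.round(1),len(E),np.abs(s.fun).mean().round(2)
if __name__=='__main__':
    import sys; zl,zh=map(float,sys.argv[1:3])
    i,im,d=grab('wrist'); P=cloud(i,d).reshape(-1,3)*1000
    c=np.array([424,365.5]); r=np.hypot(*(P[:,:2]-c).T)
    Q=P[(P[:,2]>zl)&(P[:,2]<zh)&(r<64)&(r>42)]
    print('flange outer',edge(Q,c,True),'z',np.percentile(Q[:,2],[5,50,95]).round(1))
    k,*_=np.linalg.lstsq(np.c_[Q[:,:2]-c,np.ones(len(Q))],Q[:,2],rcond=None);print('plane deg',np.degrees(k[:2]).round(2),k[2].round(1))
    print('top face inner',edge(P[(P[:,2]>127)&(P[:,2]<132)&(r>60)&(r<88)],c,False))
E
python3 fl.py 109 124
```

```text
t 12.53 p [424.9 364.6 127.3] yaw -21.4 q [0.61 0.15 1.51 0.   1.48 0.98] F [-0.6  0.2 -2.3] w 8.4
flange outer (array([424.4, 364.5,  56. ]), 56, np.float64(0.65)) z [110.  111.6 113.7]
plane deg [-1.11  0.68] 111.8
top face inner (array([423.7, 365.1,  65.7]), 49, np.float64(0.56))
```

Request:
{"method": "step_arm", "body": {"increments": [{"tx": 0,"ty": 0,"tz": 0,"wx": 0,"wy": 0,"wz": 1.3,"claw": 255},{"tx": 4,"ty": 0,"tz": 0,"wx": 0,"wy": 0,"wz": 0,"claw": 255},{"tx": 4,"ty": 0,"tz": 0,"wx": 0,"wy": 0,"wz": 0,"claw": 255},{"tx": 4,"ty": 0,"tz": 0,"wx": 0,"wy": 0,"wz": 0,"claw": 255},{"tx": 3,"ty": 0,"tz": 0,"wx": 0,"wy": 0,"wz": 0,"claw": 255},{"tx": 0,"ty": 0,"tz": 0,"wx": 0,"wy": 0,"wz": 0,"claw": 255},{"tx": 0,"ty": 0,"tz": 0,"wx": 0,"wy": 0,"wz": 0,"claw": 255}]}}

```text
t: 13.17
tool_pos: [0.4256, 0.3647, 0.1128]
eef_rot: [0.588, 0.392, -0.58, 0.405]
ft_force: [0.7, 0.3, -2.3]
gripper_width: 0.0082
```

```bash
python3 p.py; python3 fl.py 91 104
```

```text
t 13.17 p [425.6 364.7 112.8] yaw -21.4 q [ 0.62  0.16  1.53 -0.02  1.44  0.99] F [ 0.7  0.3 -2.3] w 8.2
flange outer (array([425.4, 364.5,  56. ]), 56, np.float64(0.73)) z [96.2 97.3 98.3]
plane deg [-0.02 -0.14] 97.3
top face inner (array([423.8, 365.4,  65.5]), 48, np.float64(0.39))
```

Level now, and about 6 mm above seat. I lower in 1.5 mm steps.

Request:
{"method": "step_arm", "body": {"increments": [{"tx": 1.5,"ty": -1.4,"tz": 0,"wx": 0,"wy": 0,"wz": 0,"claw": 255},{"tx": 1.5,"ty": 0,"tz": 0,"wx": 0,"wy": 0,"wz": 0,"claw": 255},{"tx": 1,"ty": 0,"tz": 0,"wx": 0,"wy": 0,"wz": 0,"claw": 255},{"tx": 0,"ty": 0,"tz": 0,"wx": 0,"wy": 0,"wz": 0,"claw": 255},{"tx": 0,"ty": 0,"tz": 0,"wx": 0,"wy": 0,"wz": 0,"claw": 255}]}}

```text
t: 13.63
tool_pos: [0.4246, 0.3655, 0.1097]
eef_rot: [0.589, 0.392, -0.579, 0.405]
ft_force: [-1.4, -0.5, -0.4]
gripper_width: 0.0084
```

Request:
{"method": "step_arm", "body": {"increments": [{"tx": 1,"ty": 0,"tz": 0,"wx": 0,"wy": 0,"wz": 0,"claw": 255},{"tx": 0,"ty": 0,"tz": 0,"wx": 0,"wy": 0,"wz": 0,"claw": 255},{"tx": 0,"ty": 0,"tz": 0,"wx": 0,"wy": 0,"wz": 0,"claw": 255}]}}

```text
t: 13.88
tool_pos: [0.4248, 0.3655, 0.1095]
eef_rot: [0.589, 0.392, -0.579, 0.405]
ft_force: [-2.2, -1.6, 5.6]
gripper_width: 0.0085
```

Request:
{"method": "step_arm", "body": {"increments": [{"tx": 1,"ty": 0,"tz": 0,"wx": 0,"wy": 0,"wz": 0,"claw": 255},{"tx": 0,"ty": 0,"tz": 0,"wx": 0,"wy": 0,"wz": 0,"claw": 255},{"tx": 0,"ty": 0,"tz": 0,"wx": 0,"wy": 0,"wz": 0,"claw": 255}]}}

```text
t: 14.13
tool_pos: [0.4251, 0.3654, 0.1094]
eef_rot: [0.589, 0.392, -0.579, 0.405]
ft_force: [-2.2, -3.4, 8.2]
gripper_width: 0.0083
```

```bash
python3 p.py; python3 fl.py 89 100; python3 rp.py
```

```text
t 14.13 p [425.1 365.4 109.4] yaw -21.4 q [ 0.62  0.16  1.54 -0.02  1.43  1.  ] F [-2.2 -3.4  8.2] w 8.3
flange outer (array([424.7, 365.8,  56. ]), 56, np.float64(1.09)) z [92.6 93.9 95.3]
plane deg [-0.61  0.16] 94.0
top face inner (array([423.9, 365.6,  65.4]), 48, np.float64(0.6))
42 [93.6, 94.1, 94.3, 94.6, 94.5, None, 93.6, 93.5]
60 [87.4, 87.4, 87.5, 87.6, 87.7, 87.6, 87.5, 87.3]
```

It hits a hard stop again with the flange about 2.5 mm high, although well centred and level. I lift the basket out and look into the pot.

Request:
{"method": "step_arm", "body": {"increments": [{"tx": -15,"ty": 0,"tz": 0,"wx": 0,"wy": 0,"wz": 0,"claw": 255},{"tx": -30,"ty": 0,"tz": 0,"wx": 0,"wy": 0,"wz": 0,"claw": 255},{"tx": -30,"ty": 0,"tz": 0,"wx": 0,"wy": 0,"wz": 0,"claw": 255},{"tx": -30,"ty": 0,"tz": 0,"wx": 0,"wy": 0,"wz": 0,"claw": 255},{"tx": -30,"ty": 0,"tz": 0,"wx": 0,"wy": 0,"wz": 0,"claw": 255},{"tx": -30,"ty": 0,"tz": 0,"wx": 0,"wy": 0,"wz": 0,"claw": 255},{"tx": 0,"ty": 14,"tz": 36,"wx": 0,"wy": 0,"wz": 0,"claw": 255},{"tx": 0,"ty": 14,"tz": 36,"wx": 0,"wy": 0,"wz": 0,"claw": 255}]}}

```text
t: 14.9
tool_pos: [0.4219, 0.2904, 0.2744]
eef_rot: [0.589, 0.393, -0.577, 0.406]
ft_force: [0.8, -0.5, -3.4]
gripper_width: 0.0083
```

Request:
{"method": "step_arm", "body": {"increments": [{"tx": 0,"ty": 14,"tz": 36,"wx": 0,"wy": 0,"wz": 0,"claw": 255},{"tx": 0,"ty": 7,"tz": 20,"wx": 0,"wy": 0,"wz": 0,"claw": 255},{"tx": 0,"ty": 0,"tz": 0,"wx": 0,"wy": 0,"wz": 0,"claw": 255},{"tx": 0,"ty": 0,"tz": 0,"wx": 0,"wy": 0,"wz": 0,"claw": 255}]}}

```text
t: 15.23
tool_pos: [0.4202, 0.2289, 0.2727]
eef_rot: [0.589, 0.391, -0.58, 0.404]
ft_force: [0.2, 0.6, -2.7]
gripper_width: 0.0082
```

```bash
python3 p.py
python3 - <<'E'
from h import *
i,im,d=grab('wrist'); P=cloud(i,d)
np.savez('w6.npz',d=d,im=im)
Q=P.reshape(-1,3); m=(np.hypot(Q[:,0]-.424,Q[:,1]-.3655)<.1)&(Q[:,2]>0)&(Q[:,2]<.14)
v,u=np.nonzero(m.reshape(480,640)); print(u.min(),u.max(),v.min(),v.max())
a=im[v.min():v.max(),u.min():u.max()]; s=min(760/a.shape[1],560/a.shape[0])
a=cv2.convertScaleAbs(a,alpha=1.5,beta=10);cv2.imwrite('pics/w6.png',cv2.resize(a,None,fx=s,fy=s))
F=Q[(np.hypot(Q[:,0]-.424,Q[:,1]-.3655)<.042)&(Q[:,2]<.03)&(Q[:,2]>0)]
print(len(F),np.percentile(F[:,2],[2,25,50,75,98]).round(4)); 
for y in range(325,406,10): print(y,[ (lambda q: round(float(np.median(q)*1000),1) if len(q)>8 else None)(F[(abs(F[:,0]*1000-x)<5)&(abs(F[:,1]*1000-y)<5),2]) for x in range(384,466,10)])
E
```

```text
t 15.23 p [420.2 228.9 272.7] yaw -21.5 q [ 0.39 -0.09  1.46 -0.02  1.75  0.76] F [ 0.2  0.6 -2.7] w 8.2
146 366 0 184
4608 [0.0098 0.011  0.0115 0.0121 0.0132]
325 [None, None, 11.7, 11.5, 11.6, 11.8, 12.0, None, None]
335 [None, 11.5, 11.5, 11.4, 11.5, 11.4, 11.6, 11.5, None]
345 [11.2, 11.8, 11.5, 11.7, 11.6, 11.6, 11.6, 11.6, 11.8]
355 [11.9, 11.8, 11.5, 11.6, 11.7, 11.6, 11.5, 11.5, 11.4]
365 [11.7, 11.4, 11.4, 11.3, 11.4, 11.4, 11.5, 11.5, 11.4]
375 [11.4, 11.4, 11.7, 11.7, 11.6, 11.7, 11.7, 11.4, 11.6]
385 [11.9, 11.7, 11.8, 11.6, 11.4, 11.4, 11.4, 11.6, 11.6]
395 [None, 11.7, 11.5, 11.6, 11.6, 11.6, 11.6, 11.2, None]
405 [None, None, 11.6, 11.4, 11.5, 11.5, 11.5, None, None]
```

View pics/w6.png

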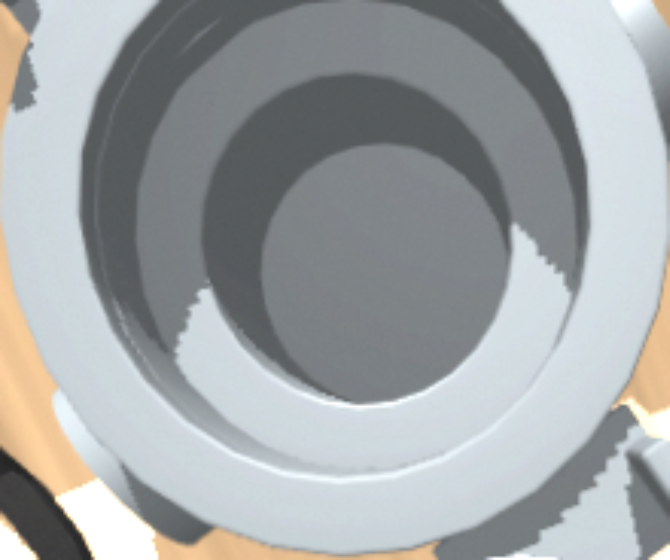

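Run:
```python
from h import *
i,im,d=grab('scene'); 
T=np.linalg.inv(np.array(i['cam_to_world'])); p=T@np.array([.42,.2285,.23,1]); u,v=i['fx']*p[0]/p[2]+i['cx'],i['fy']*p[1]/p[2]+i['cy']; print(u,v,p[2])
u,v=int(u),int(v); a=im[max(v-60,0):v+60,max(u-60,0):u+60]; b=np.load('scene0.npz')['im'][180:255,130:215]
cv2.imwrite('pics/s2.png',np.hstack([cv2.resize(a,(400,400),interpolation=cv2.INTER_CUBIC),cv2.resize(b,(400,400),interpolation=cv2.INTER_CUBIC)]))
```

```text
437.55440309745427 178.88138614104102 0.824875542712419
```

View pics/s2.png

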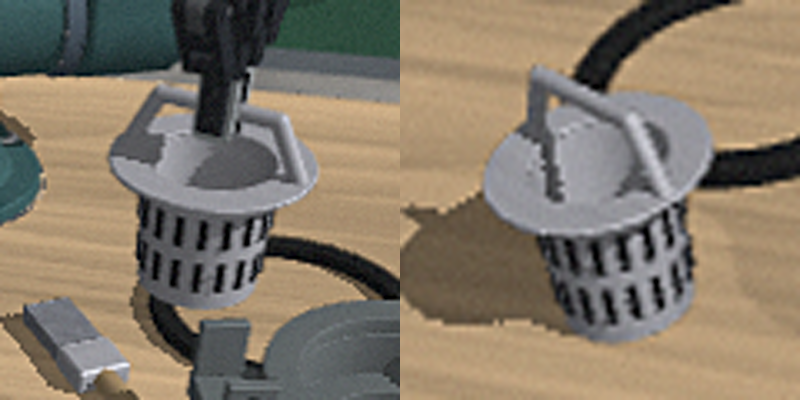

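The pot is empty and nothing is stuck to the basket, but it rocked about its bail line, so the bail feet may be bearing on the bore edge. I try another yaw, with the bail along the ears.

Request:
{"method": "step_arm", "body": {"increments": [{"tx": 0,"ty": 0,"tz": 0,"wx": 0,"wy": 0,"wz": -1.3,"claw": 255},{"tx": 0,"ty": 0,"tz": 0,"wx": -7,"wy": 0,"wz": 0,"claw": 255},{"tx": 0,"ty": 0,"tz": 0,"wx": -7,"wy": 0,"wz": 0,"claw": 255},{"tx": 0,"ty": 0,"tz": 0,"wx": -7,"wy": 0,"wz": 0,"claw": 255},{"tx": 0,"ty": 0,"tz": 0,"wx": -7,"wy": 0,"wz": 0,"claw": 255},{"tx": 0,"ty": 0,"tz": 0,"wx": -7,"wy": 0,"wz": 0,"claw": 255},{"tx": 0,"ty": 0,"tz": 0,"wx": -1,"wy": 0,"wz": 1.3,"claw": 255},{"tx": 0,"ty": 0,"tz": 0,"wx": 0,"wy": 0,"wz": 0,"claw": 255}]}}

```text
t: 16.0
tool_pos: [0.4198, 0.2304, 0.2731]
eef_rot: [0.439, 0.555, -0.426, 0.564]
ft_force: [-1.0, 0.0, -3.5]
gripper_width: 0.008
```

```bash
python3 p.py 14.6 424.3 365.2 272 424.3 365.2 127
```

```text
t 16.00 p [419.8 230.4 273.1] yaw 14.6 q [ 0.39 -0.09  1.47 -0.    1.74  0.13] F [-1.   0.  -3.5] w 8.0
to yaw 14.6 turn [-0.  -0.  -1.3]
to yaw 194.6 turn [180.   -2.1   0. ]
[424.3 365.2 272. ] tx,ty,tz [   1.1   38.3 -129.3]
[424.3 365.2 127. ] tx,ty,tz [145.  -0.  -0.]
```

Request:
{"method": "step_arm", "body": {"increments": [{"tx": 0,"ty": 8.7,"tz": -32.3,"wx": 0,"wy": 0,"wz": 0,"claw": 255},{"tx": 0,"ty": 8.7,"tz": -32.3,"wx": 0,"wy": 0,"wz": 0,"claw": 255},{"tx": 0,"ty": 8.7,"tz": -32.3,"wx": 0,"wy": 0,"wz": 0,"claw": 255},{"tx": 0,"ty": 8.7,"tz": -32.4,"wx": 0,"wy": 0,"wz": 0,"claw": 255},{"tx": 0,"ty": 0,"tz": 0,"wx": 0,"wy": 0,"wz": 0,"claw": 255},{"tx": 15,"ty": 0,"tz": 0,"wx": 0,"wy": 0,"wz": 0,"claw": 255},{"tx": 30,"ty": 0,"tz": 0,"wx": 0,"wy": 0,"wz": 0,"claw": 255},{"tx": 30,"ty": 0,"tz": 0,"wx": 0,"wy": 0,"wz": 0,"claw": 255}]}}

```text
t: 16.67
tool_pos: [0.4233, 0.3652, 0.1998]
eef_rot: [0.44, 0.554, -0.425, 0.565]
ft_force: [0.8, 0.2, -3.7]
gripper_width: 0.0083
```

Request:
{"method": "step_arm", "body": {"increments": [{"tx": 30,"ty": 0,"tz": 0,"wx": 0,"wy": 0,"wz": 0,"claw": 255},{"tx": 30,"ty": 0,"tz": 0,"wx": 0,"wy": 0,"wz": 0,"claw": 255},{"tx": 15,"ty": 0,"tz": 0,"wx": 0,"wy": 0,"wz": 0,"claw": 255},{"tx": 7,"ty": 0,"tz": 0,"wx": 0,"wy": 0,"wz": 0,"claw": 255},{"tx": 0,"ty": 0,"tz": 0,"wx": 0,"wy": 0,"wz": 0,"claw": 255},{"tx": 0,"ty": 0,"tz": 0,"wx": 0,"wy": 0,"wz": 0,"claw": 255}]}}

```text
t: 17.17
tool_pos: [0.4249, 0.3648, 0.1179]
eef_rot: [0.439, 0.554, -0.426, 0.564]
ft_force: [-0.1, 0.1, -2.0]
gripper_width: 0.0086
```

```bash
python3 p.py; python3 fl.py 91 106
```

```text
t 17.17 p [424.9 364.8 117.9] yaw 14.6 q [ 0.61  0.14  1.54 -0.01  1.44  0.36] F [-0.1  0.1 -2. ] w 8.6
flange outer (array([424.3, 365.1,  56. ]), 54, np.float64(0.56)) z [101.  102.8 104.2]
plane deg [-1.19  0.55] 102.4
top face inner (array([423.7, 365.2,  65.7]), 49, np.float64(0.59))
```

Request:
{"method": "step_arm", "body": {"increments": [{"tx": 0,"ty": 0,"tz": 0,"wx": 0,"wy": -0.8,"wz": 1,"claw": 255},{"tx": 3,"ty": 0,"tz": 0,"wx": 0,"wy": 0,"wz": 0,"claw": 255},{"tx": 3,"ty": 0,"tz": 0,"wx": 0,"wy": 0,"wz": 0,"claw": 255},{"tx": 0,"ty": 0,"tz": 0,"wx": 0,"wy": 0,"wz": 0,"claw": 255},{"tx": 0,"ty": 0,"tz": 0,"wx": 0,"wy": 0,"wz": 0,"claw": 255}]}}

```text
t: 17.63
tool_pos: [0.4246, 0.3643, 0.1111]
eef_rot: [0.44, 0.547, -0.424, 0.572]
ft_force: [-0.1, 0.8, -2.4]
gripper_width: 0.0085
```

Request:
{"method": "step_arm", "body": {"increments": [{"tx": 1,"ty": 0,"tz": 0,"wx": 0,"wy": 0,"wz": 0,"claw": 255},{"tx": 1,"ty": 0,"tz": 0,"wx": 0,"wy": 0,"wz": 0,"claw": 255},{"tx": 0,"ty": 0,"tz": 0,"wx": 0,"wy": 0,"wz": 0,"claw": 255},{"tx": 0,"ty": 0,"tz": 0,"wx": 0,"wy": 0,"wz": 0,"claw": 255}]}}

```text
t: 17.97
tool_pos: [0.4251, 0.3645, 0.1097]
eef_rot: [0.441, 0.547, -0.424, 0.572]
ft_force: [-0.6, -0.0, 0.3]
gripper_width: 0.0086
```

```bash
python3 p.py; python3 fl.py 90 104;python3 rp.py
```

```text
t 17.97 p [425.1 364.5 109.7] yaw 14.6 q [ 0.62  0.14  1.55 -0.03  1.41  0.37] F [-0.6 -0.   0.3] w 8.6
flange outer (array([424.7, 364.6,  55.9]), 55, np.float64(0.84)) z [93.  94.2 95.4]
plane deg [-0.44  0.22] 94.2
top face inner (array([423.7, 365.5,  65.4]), 48, np.float64(0.4))
42 [93.9, 94.0, 94.4, 94.4, 94.5, 94.3, None, 93.8]
60 [87.4, 87.3, 87.5, 87.5, 87.5, None, None, 87.3]
```

Request:
{"method": "step_arm", "body": {"increments": [{"tx": 1,"ty": 0,"tz": 0,"wx": 0,"wy": 0,"wz": 0,"claw": 255},{"tx": 1,"ty": 0,"tz": 0,"wx": 0,"wy": 0,"wz": 0,"claw": 255},{"tx": 0,"ty": 0,"tz": 0,"wx": 0,"wy": 0,"wz": 0,"claw": 255},{"tx": 0,"ty": 0,"tz": 0,"wx": 0,"wy": 0,"wz": 0,"claw": 255}]}}

```text
t: 18.4
tool_pos: [0.4258, 0.3648, 0.1094]
eef_rot: [0.441, 0.546, -0.423, 0.572]
ft_force: [-1.4, -0.5, 6.9]
gripper_width: 0.0083
```

```bash
python3 p.py; python3 fl.py 90 104;python3 rp.py
```

```text
t 18.40 p [425.8 364.8 109.4] yaw 14.6 q [ 0.62  0.14  1.55 -0.03  1.41  0.37] F [-1.4 -0.5  6.9] w 8.3
flange outer (array([424.9, 364.5,  56. ]), 54, np.float64(0.56)) z [92.2 94.  95.9]
plane deg [-1.39 -0.03] 94.0
top face inner (array([423.7, 365.4,  65.5]), 49, np.float64(0.39))
42 [92.9, 93.3, 94.4, 94.9, 95.1, 94.8, None, 92.9]
60 [87.4, 87.4, 87.4, 87.5, 87.5, None, None, 87.3]
```

It stops at the same height at every yaw, still rocking on the bail line. I make one firmer push (about 30 N) with a small twist.

Request:
{"method": "step_arm", "body": {"increments": [{"tx": 2,"ty": -1,"tz": 0,"wx": 0,"wy": 0,"wz": 0,"claw": 255},{"tx": 2,"ty": -1,"tz": 0,"wx": 0,"wy": 0,"wz": 0,"claw": 255},{"tx": 1,"ty": 0,"tz": 0,"wx": 4,"wy": 0,"wz": 0,"claw": 255},{"tx": 0,"ty": 0,"tz": 0,"wx": -4,"wy": 0,"wz": 0,"claw": 255},{"tx": 0,"ty": 0,"tz": 0,"wx": -4,"wy": 0,"wz": 0,"claw": 255},{"tx": 0,"ty": 0,"tz": 0,"wx": 4,"wy": 0,"wz": 0,"claw": 255},{"tx": 0,"ty": 0,"tz": 0,"wx": 0,"wy": 0,"wz": 0,"claw": 255}]}}

```text
t: 19.08
tool_pos: [0.4274, 0.3659, 0.1092]
eef_rot: [0.445, 0.544, -0.42, 0.574]
ft_force: [-0.3, -2.5, 16.8]
gripper_width: 0.0088
```

```bash
python3 p.py; python3 fl.py 90 104;python3 rp.py
```

```text
t 19.08 p [427.4 365.9 109.2] yaw 14.5 q [ 0.62  0.14  1.56 -0.03  1.4   0.38] F [-0.3 -2.5 16.8] w 8.8
flange outer (array([426.9, 365.8,  56. ]), 55, np.float64(0.65)) z [92.7 93.7 94.9]
plane deg [-0.22  0.26] 93.8
top face inner (array([423.6, 365.5,  65.4]), 48, np.float64(0.15))
42 [93.7, 93.7, 94.0, 93.9, 93.8, 93.8, None, 93.6]
60 [87.4, 87.4, 87.5, 87.5, 87.5, None, None, 87.6]
```

Level at a hard stop under 17 N, so this is as low as it goes. I ease off the push, release and check again.

Request:
{"method": "step_arm", "body": {"increments": [{"tx": -3,"ty": -0.5,"tz": 0,"wx": 0,"wy": 0,"wz": 0,"claw": 255},{"tx": -3,"ty": 0,"tz": 0,"wx": 0,"wy": 0,"wz": 0,"claw": 255},{"tx": 0,"ty": 0,"tz": 0,"wx": 0,"wy": 0,"wz": 0,"claw": 150},{"tx": 0,"ty": 0,"tz": 0,"wx": 0,"wy": 0,"wz": 0,"claw": 150},{"tx": 0,"ty": 0,"tz": 0,"wx": 0,"wy": 0,"wz": 0,"claw": 150},{"tx": 0,"ty": 0,"tz": 0,"wx": 0,"wy": 0,"wz": 0,"claw": 150},{"tx": 0,"ty": 0,"tz": 0,"wx": 0,"wy": 0,"wz": 0,"claw": 150}]}}

```text
t: 19.77
tool_pos: [0.4222, 0.3635, 0.1073]
eef_rot: [0.44, 0.547, -0.425, 0.572]
ft_force: [-0.2, -0.4, -0.4]
gripper_width: 0.0351
```

Request:
{"method": "step_arm", "body": {"increments": [{"tx": -15,"ty": 0,"tz": 0,"wx": 0,"wy": 0,"wz": 0,"claw": 150},{"tx": -25,"ty": 0,"tz": 0,"wx": 0,"wy": 0,"wz": 0,"claw": 150},{"tx": -30,"ty": 0,"tz": 0,"wx": 0,"wy": 0.8,"wz": -2.3,"claw": 150},{"tx": -30,"ty": 0,"tz": 0,"wx": 0,"wy": 0,"wz": 0,"claw": 150},{"tx": 0,"ty": -8,"tz": 30,"wx": 0,"wy": 0,"wz": 0,"claw": 150},{"tx": 0,"ty": -8,"tz": 30,"wx": 0,"wy": 0,"wz": 0,"claw": 150},{"tx": 0,"ty": 0,"tz": 0,"wx": 0,"wy": 0,"wz": 0,"claw": 150},{"tx": 0,"ty": 0,"tz": 0,"wx": 0,"wy": 0,"wz": 0,"claw": 150}]}}

```text
t: 20.43
tool_pos: [0.4193, 0.301, 0.2081]
eef_rot: [0.433, 0.559, -0.433, 0.559]
ft_force: [0.2, 0.3, 0.1]
gripper_width: 0.035
```

```bash
python3 p.py 102.5 501 87 150; python3 fl.py 90 104;python3 rp.py
```

```text
t 20.43 p [419.3 301.  208.1] yaw 14.5 q [0.51 0.02 1.49 0.   1.63 0.26] F [0.2 0.3 0.1] w 35.0
to yaw 102.5 turn [-88.   0.  -0.]
to yaw 282.5 turn [92. -0. -0.]
[501.  87. 150.] tx,ty,tz [  58.1 -226.6   33.5]
flange outer (array([422.8, 363.5,  56.1]), 72, np.float64(0.2)) z [92.8 94.1 95.5]
plane deg [0.54 0.24] 94.2
top face inner (array([423.5, 365.1,  65.6]), 72, np.float64(0.13))
42 [94.7, 94.5, 94.3, 93.8, 93.7, 93.9, 94.4, 94.6]
60 [87.3, 87.5, 87.4, 87.5, 87.5, 87.5, 87.3, 87.2]
```

The basket is released, centred within 2 mm and nearly level (0.6°); it seems to bear on the bail feet. Now the seal ring.

```bash
python3 p.py 14.6 490 -60 220
```

```text
t 20.53 p [419.1 302.2 207.7] yaw 14.6 q [0.51 0.02 1.49 0.   1.63 0.26] F [-0.1 -0.   0.1] w 35.1
to yaw 14.6 turn [ 0. -0.  0.]
to yaw 194.6 turn [-180.   -0.   -0.]
[490. -60. 220.] tx,ty,tz [-12.3 -22.7 368.4]
```

Request:
{"method": "step_arm", "body": {"increments": [{"tx": -12,"ty": -2.5,"tz": 38,"wx": 0,"wy": 0,"wz": 0,"claw": 150},{"tx": 0,"ty": -2.5,"tz": 41,"wx": 0,"wy": 0,"wz": 0,"claw": 150},{"tx": 0,"ty": -2.5,"tz": 41,"wx": 0,"wy": 0,"wz": 0,"claw": 150},{"tx": 0,"ty": -2.5,"tz": 41,"wx": 0,"wy": 0,"wz": 0,"claw": 150},{"tx": 0,"ty": -2.5,"tz": 41,"wx": 0,"wy": 0,"wz": 0,"claw": 150},{"tx": 0,"ty": -2.5,"tz": 41,"wx": 0,"wy": 0,"wz": 0,"claw": 150},{"tx": 0,"ty": -2.5,"tz": 41,"wx": 0,"wy": 0,"wz": 0,"claw": 150},{"tx": 0,"ty": -2.5,"tz": 41,"wx": 0,"wy": 0,"wz": 0,"claw": 150}]}}

```text
t: 21.2
tool_pos: [0.4823, -0.0186, 0.2198]
eef_rot: [0.432, 0.56, -0.432, 0.56]
ft_force: [0.8, 0.3, -0.2]
gripper_width: 0.0348
```

Request:
{"method": "step_arm", "body": {"increments": [{"tx": 0,"ty": -2.5,"tz": 30,"wx": 0,"wy": 0,"wz": 0,"claw": 150},{"tx": 0,"ty": 0,"tz": 14,"wx": 0,"wy": 0,"wz": 0,"claw": 150},{"tx": 0,"ty": 0,"tz": 0,"wx": 0,"wy": 0,"wz": 0,"claw": 150},{"tx": 0,"ty": 0,"tz": 0,"wx": 0,"wy": 0,"wz": 0,"claw": 150}]}}

```text
t: 21.53
tool_pos: [0.4908, -0.0606, 0.2194]
eef_rot: [0.433, 0.56, -0.432, 0.559]
ft_force: [-0.7, 0.9, 1.3]
gripper_width: 0.0353
```

```bash
cat > rg.py <<'E'
from fl import *
import sys
cx,cy,zl,zh=map(float,sys.argv[1:5])
i,im,d=grab('wrist'); P=cloud(i,d).reshape(-1,3)*1000; c=np.array([cx,cy])
k=im.reshape(-1,3).max(1)<70; r=np.hypot(*(P[:,:2]-c).T)
Q=P[k&(P[:,2]>zl)&(P[:,2]<zh)&(r<95)&(r>58)]
print('n',len(Q),'z',np.percentile(Q[:,2],[5,50,95]).round(1)); print('outer',edge(Q,c,True)); print('inner',edge(Q,c,False))
k,*_=np.linalg.lstsq(np.c_[Q[:,:2]-c,np.ones(len(Q))],Q[:,2],rcond=None);print('plane deg',np.degrees(k[:2]).round(2),k[2].round(1))
E
python3 p.py 14.6 572 25 60; python3 rg.py 501 7 5 16
```

```text
t 21.53 p [490.8 -60.6 219.4] yaw 14.6 q [-0.24 -0.03  1.52  0.    1.66 -0.49] F [-0.7  0.9  1.3] w 35.3
to yaw 14.6 turn [-0.  -0.1  0. ]
to yaw 194.6 turn [1.8e+02 1.0e-01 1.0e-01]
[572.  25.  60.] tx,ty,tz [159.4 100.1 -62.4]
n 6177 z [ 7.6  9.3 10.6]
outer (array([501.1,   5.9,  80.5]), 72, np.float64(0.17))
inner (array([501.2,   5.9,  67.8]), 72, np.float64(0.22))
plane deg [-0.14  0.03] 9.2
```

Request:
{"method": "step_arm", "body": {"increments": [{"tx": 10,"ty": 34,"tz": -20.6,"wx": 0,"wy": 0,"wz": 0,"claw": 150},{"tx": 10,"ty": 34,"tz": -20.6,"wx": 0,"wy": 0,"wz": 0,"claw": 150},{"tx": 10,"ty": 33.8,"tz": -20.6,"wx": 0,"wy": 0,"wz": 0,"claw": 150},{"tx": 35,"ty": 0,"tz": 0,"wx": 0,"wy": 0,"wz": 0,"claw": 150},{"tx": 40,"ty": 0,"tz": 0,"wx": 0,"wy": 0,"wz": 0,"claw": 150},{"tx": 40,"ty": 0,"tz": 0,"wx": 0,"wy": 0,"wz": 0,"claw": 150},{"tx": 30,"ty": 0,"tz": 0,"wx": 0,"wy": 0,"wz": 0,"claw": 150},{"tx": 15,"ty": 0,"tz": 0,"wx": 0,"wy": 0,"wz": 0,"claw": 150}]}}

```text
t: 22.25
tool_pos: [0.5695, 0.0274, 0.0245]
eef_rot: [0.43, 0.563, -0.433, 0.557]
ft_force: [-0.9, -0.2, 0.8]
gripper_width: 0.035
```

Request:
{"method": "step_arm", "body": {"increments": [{"tx": 0,"ty": 0,"tz": 0,"wx": 0,"wy": 0,"wz": 0,"claw": 150},{"tx": 0,"ty": 0,"tz": 0,"wx": 0,"wy": 0,"wz": 0,"claw": 150},{"tx": 0,"ty": 0,"tz": 0,"wx": 0,"wy": 0,"wz": 0,"claw": 150}]}}

```text
t: 22.5
tool_pos: [0.5747, 0.0257, 0.032]
eef_rot: [0.433, 0.559, -0.431, 0.561]
ft_force: [0.6, -0.4, -0.4]
gripper_width: 0.0353
```

```bash
python3 p.py 14.6 573.7 24.8 3
```

```text
t 22.50 p [574.7  25.7  32. ] yaw 14.7 q [-0.05  0.26  1.58  0.    1.3  -0.31] F [ 0.6 -0.4 -0.4] w 35.3
to yaw 14.6 turn [ 0.1  0.1 -0.2]
to yaw 194.6 turn [-1.799e+02  3.000e-01  1.000e-01]
[573.7  24.8   3. ] tx,ty,tz [29.  -1.2  0.6]
```

Request:
{"method": "step_arm", "body": {"increments": [{"tx": 15,"ty": -0.5,"tz": 0,"wx": 0,"wy": 0,"wz": 0,"claw": 150},{"tx": 10,"ty": 0,"tz": 0,"wx": 0,"wy": 0,"wz": 0,"claw": 150},{"tx": 4,"ty": 0,"tz": 0,"wx": 0,"wy": 0,"wz": 0,"claw": 150},{"tx": 0,"ty": 0,"tz": 0,"wx": 0,"wy": 0,"wz": 0,"claw": 150},{"tx": 0,"ty": 0,"tz": 0,"wx": 0,"wy": 0,"wz": 0,"claw": 150}]}}

```text
t: 22.92
tool_pos: [0.5733, 0.0245, 0.0016]
eef_rot: [0.433, 0.559, -0.432, 0.56]
ft_force: [0.2, -0.6, -0.2]
gripper_width: 0.0354
```

Request:
{"method": "step_arm", "body": {"increments": [{"tx": 0,"ty": 0,"tz": 0,"wx": 0,"wy": 0,"wz": 0,"claw": 255},{"tx": 0,"ty": 0,"tz": 0,"wx": 0,"wy": 0,"wz": 0,"claw": 255},{"tx": 0,"ty": 0,"tz": 0,"wx": 0,"wy": 0,"wz": 0,"claw": 255},{"tx": 0,"ty": 0,"tz": 0,"wx": 0,"wy": 0,"wz": 0,"claw": 255},{"tx": 0,"ty": 0,"tz": 0,"wx": 0,"wy": 0,"wz": 0,"claw": 255}], "newtons": 40}}

```text
t: 23.33
tool_pos: [0.5738, 0.0245, 0.0021]
eef_rot: [0.433, 0.559, -0.432, 0.56]
ft_force: [0.0, 0.1, 3.8]
gripper_width: 0.0122
```

Request:
{"method": "step_arm", "body": {"increments": [{"tx": -10,"ty": 0,"tz": 0,"wx": 0,"wy": 0,"wz": 0,"claw": 255},{"tx": -25,"ty": 0,"tz": 0,"wx": 0,"wy": 0,"wz": 0,"claw": 255},{"tx": -35,"ty": 0,"tz": 0,"wx": 0,"wy": 0,"wz": 0,"claw": 255},{"tx": -35,"ty": 0,"tz": 0,"wx": 0,"wy": 0,"wz": 0,"claw": 255},{"tx": -35,"ty": 0,"tz": 0,"wx": 0,"wy": 0,"wz": 0,"claw": 255},{"tx": -25,"ty": 1.5,"tz": -15,"wx": 0,"wy": 0,"wz": 0,"claw": 255},{"tx": -10,"ty": 1.5,"tz": -25,"wx": 0,"wy": 0,"wz": 0,"claw": 255},{"tx": 0,"ty": 1.5,"tz": -33,"wx": 0,"wy": 0,"wz": 0,"claw": 255}]}}

```text
t: 24.0
tool_pos: [0.561, 0.0955, 0.1811]
eef_rot: [0.435, 0.556, -0.432, 0.561]
ft_force: [-0.2, -0.1, -0.8]
gripper_width: 0.0123
```

Request:
{"method": "step_arm", "body": {"increments": [{"tx": 0,"ty": 1.5,"tz": -33,"wx": 0,"wy": 0,"wz": 0,"claw": 255},{"tx": 0,"ty": 1.5,"tz": -33,"wx": 0,"wy": 0,"wz": 0,"claw": 255},{"tx": 0,"ty": 1.5,"tz": -33,"wx": 0,"wy": 0,"wz": 0,"claw": 255},{"tx": 0,"ty": 1.5,"tz": -33,"wx": 0,"wy": 0,"wz": 0,"claw": 255},{"tx": 0,"ty": 1.5,"tz": -33,"wx": 0,"wy": 0,"wz": 0,"claw": 255},{"tx": 0,"ty": 1.5,"tz": -33,"wx": 0,"wy": 0,"wz": 0,"claw": 255},{"tx": 0,"ty": 1.5,"tz": -33,"wx": 0,"wy": 0,"wz": 0,"claw": 255},{"tx": 0,"ty": 1.1,"tz": -33,"wx": 0,"wy": 0,"wz": 0,"claw": 255}]}}

```text
t: 24.67
tool_pos: [0.5026, 0.3559, 0.176]
eef_rot: [0.432, 0.56, -0.433, 0.56]
ft_force: [0.2, 0.2, -0.8]
gripper_width: 0.012
```

Request:
{"method": "step_arm", "body": {"increments": [{"tx": 0,"ty": 0.5,"tz": -20,"wx": 0,"wy": 0,"wz": 0,"claw": 255},{"tx": 0,"ty": 0.5,"tz": -10.7,"wx": 0,"wy": 0,"wz": 0,"claw": 255},{"tx": 0,"ty": 0,"tz": 0,"wx": 0,"wy": 0,"wz": 0,"claw": 255},{"tx": 0,"ty": 0,"tz": 0,"wx": 0,"wy": 0,"wz": 0,"claw": 255},{"tx": 0,"ty": 0,"tz": 0,"wx": 0,"wy": 0,"wz": 0,"claw": 255}]}}

```text
t: 25.08
tool_pos: [0.4972, 0.3832, 0.176]
eef_rot: [0.432, 0.559, -0.433, 0.559]
ft_force: [0.3, 0.4, -0.3]
gripper_width: 0.0123
```

```bash
python3 p.py 14.6 496.4 384.2 140; python3 rg.py 424 365.5 160 200
python3 - <<'E'
from h import *
i,im,d=grab('wrist'); j,im2,_=grab('scene'); cv2.imwrite('pics/r1.png',np.hstack([cv2.resize(im,(400,300)),cv2.resize(im2,(400,300))]))
E
```

```text
t 25.08 p [497.2 383.2 176. ] yaw 14.5 q [ 0.57  0.28  1.26 -0.    1.61  0.31] F [ 0.3  0.4 -0.3] w 12.3
to yaw 14.6 turn [-0.1  0.1  0. ]
to yaw 194.6 turn [ 1.799e+02  0.000e+00 -1.000e-01]
[496.4 384.2 140. ] tx,ty,tz [36.  -0.5 -1.2]
n 23496 z [178.3 183.3 184.7]
outer (array([426.4, 360.6,  80.7]), 59, np.float64(1.21))
inner (array([427.4, 359.8,  67.9]), 59, np.float64(0.96))
plane deg [0.52 0.11] 183.0
```

View pics/r1.png

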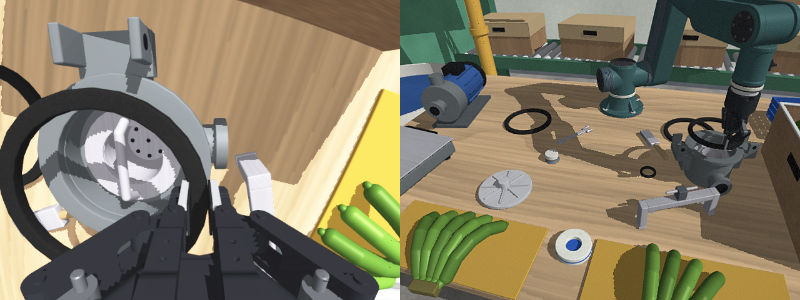

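```bash
cat > rg2.py <<'E'
from fl import *
import sys
cx,cy,zl,zh=map(float,sys.argv[1:5])
i,im,d=grab('wrist'); P=cloud(i,d).reshape(-1,3)*1000; c=np.array([cx,cy])
k=im.reshape(-1,3).max(1)<70; r=np.hypot(*(P[:,:2]-c).T); a=np.degrees(np.arctan2(P[:,1]-cy,P[:,0]-cx))
ok=np.abs((a-14.6+180)%360-180)>45
Q=P[k&ok&(P[:,2]>zl)&(P[:,2]<zh)&(r<95)&(r>58)]
print('n',len(Q),'z',np.percentile(Q[:,2],[5,50,95]).round(1)); print('outer',edge(Q,c,True)); print('inner',edge(Q,c,False))
k,*_=np.linalg.lstsq(np.c_[Q[:,:2]-c,np.ones(len(Q))],Q[:,2],rcond=None);print('plane deg',np.degrees(k[:2]).round(2),k[2].round(1))
E
python3 rg2.py 425 362 176 192
```

```text
n 17014 z [178.3 183.5 184.8]
outer (array([425.8, 360.9,  80.2]), 42, np.float64(1.17))
inner (array([427.5, 360.1,  67.8]), 42, np.float64(0.35))
plane deg [-0.37  0.47] 182.5
```

Request:
{"method": "step_arm", "body": {"increments": [{"tx": 0,"ty": -1.9,"tz": -5.7,"wx": 0,"wy": 0,"wz": 0,"claw": 255},{"tx": 12,"ty": 0,"tz": 0,"wx": 0,"wy": 0,"wz": 0,"claw": 255},{"tx": 12,"ty": 0,"tz": 0,"wx": 0,"wy": 0,"wz": 0,"claw": 255},{"tx": 10,"ty": 0,"tz": 0,"wx": 0,"wy": 0,"wz": 0,"claw": 255},{"tx": 4,"ty": 0,"tz": 0,"wx": 0,"wy": 0,"wz": 0,"claw": 255},{"tx": 0,"ty": 0,"tz": 0,"wx": 0,"wy": 0,"wz": 0,"claw": 255},{"tx": 0,"ty": 0,"tz": 0,"wx": 0,"wy": 0,"wz": 0,"claw": 255}]}}

```text
t: 25.87
tool_pos: [0.4931, 0.3895, 0.137]
eef_rot: [0.432, 0.56, -0.433, 0.559]
ft_force: [-0.2, 0.5, -1.2]
gripper_width: 0.0121
```

```bash
python3 p.py; python3 rg2.py 424 365.5 135 152
```

```text
t 25.87 p [493.1 389.5 137. ] yaw 14.6 q [ 0.58  0.3   1.31 -0.    1.53  0.32] F [-0.2  0.5 -1.2] w 12.1
n 17685 z [138.5 144.4 145.7]
outer (array([421.2, 367.3,  79.9]), 43, np.float64(1.41))
inner (array([423.4, 366. ,  67.8]), 43, np.float64(0.49))
plane deg [-0.41  0.6 ] 143.2
```

Request:
{"method": "step_arm", "body": {"increments": [{"tx": 2,"ty": 0,"tz": 0,"wx": 0,"wy": 0,"wz": 0,"claw": 255},{"tx": 2,"ty": 0,"tz": 0,"wx": 0,"wy": 0,"wz": 0,"claw": 255},{"tx": 1,"ty": 0,"tz": 0,"wx": 0,"wy": 0,"wz": 0,"claw": 255},{"tx": 0,"ty": 0,"tz": 0,"wx": 0,"wy": 0,"wz": 0,"claw": 255},{"tx": 0,"ty": 0,"tz": 0,"wx": 0,"wy": 0,"wz": 0,"claw": 255}]}}

```text
t: 26.33
tool_pos: [0.4935, 0.3897, 0.1331]
eef_rot: [0.432, 0.559, -0.432, 0.56]
ft_force: [-0.3, -0.6, -0.5]
gripper_width: 0.0125
```

Request:
{"method": "step_arm", "body": {"increments": [{"tx": 1,"ty": 0,"tz": 0,"wx": 0,"wy": 0,"wz": 0,"claw": 255},{"tx": 0,"ty": 0,"tz": 0,"wx": 0,"wy": 0,"wz": 0,"claw": 255},{"tx": 0,"ty": 0,"tz": 0,"wx": 0,"wy": 0,"wz": 0,"claw": 150},{"tx": 0,"ty": 0,"tz": 0,"wx": 0,"wy": 0,"wz": 0,"claw": 150},{"tx": 0,"ty": 0,"tz": 0,"wx": 0,"wy": 0,"wz": 0,"claw": 150},{"tx": 0,"ty": 0,"tz": 0,"wx": 0,"wy": 0,"wz": 0,"claw": 150},{"tx": -15,"ty": 0,"tz": 0,"wx": 0,"wy": 0,"wz": 0,"claw": 150},{"tx": -30,"ty": 0,"tz": 0,"wx": 0,"wy": 0,"wz": 0,"claw": 150}]}}

```text
t: 27.0
tool_pos: [0.4912, 0.3882, 0.1721]
eef_rot: [0.429, 0.561, -0.436, 0.558]
ft_force: [0.3, 0.4, 0.1]
gripper_width: 0.0353
```

Request:
{"method": "step_arm", "body": {"increments": [{"tx": -30,"ty": -10,"tz": 20,"wx": 0,"wy": 0,"wz": 0,"claw": 0},{"tx": -20,"ty": -20,"tz": 35,"wx": 0,"wy": 0,"wz": 0,"claw": 0},{"tx": 0,"ty": -20,"tz": 35,"wx": 0,"wy": 0,"wz": 0,"claw": 0},{"tx": 0,"ty": 0,"tz": 0,"wx": 0,"wy": 0,"wz": 0,"claw": 0},{"tx": 0,"ty": 0,"tz": 0,"wx": 0,"wy": 0,"wz": 0,"claw": 0}]}}

```text
t: 27.42
tool_pos: [0.4683, 0.2915, 0.2262]
eef_rot: [0.433, 0.559, -0.433, 0.559]
ft_force: [0.8, -0.5, 0.2]
gripper_width: 0.085
```

```bash
python3 rg.py 424 365.5 134 148; python3 p.py 20 639 -262 220; python3 -c "
from h import *
i,im,d=grab('wrist'); cv2.imwrite('pics/r2.png',im)"
```

```text
n 15290 z [136.7 139.3 140.6]
outer (array([422.3, 366.1,  80.7]), 72, np.float64(0.68))
inner (array([422.4, 366.5,  67.5]), 72, np.float64(0.16))
plane deg [-0.02  0.  ] 139.1
t 27.47 p [468.5 292.5 225.8] yaw 14.5 q [0.46 0.09 1.38 0.   1.67 0.2 ] F [0.5 0.1 0.5] w 85.7
to yaw 20.0 turn [-5.5 -0.  -0. ]
to yaw 200.0 turn [ 1.745e+02 -1.000e-01  0.000e+00]
[ 639. -262.  220.] tx,ty,tz [  5.8 -29.5 579.4]
```

View pics/r2.png

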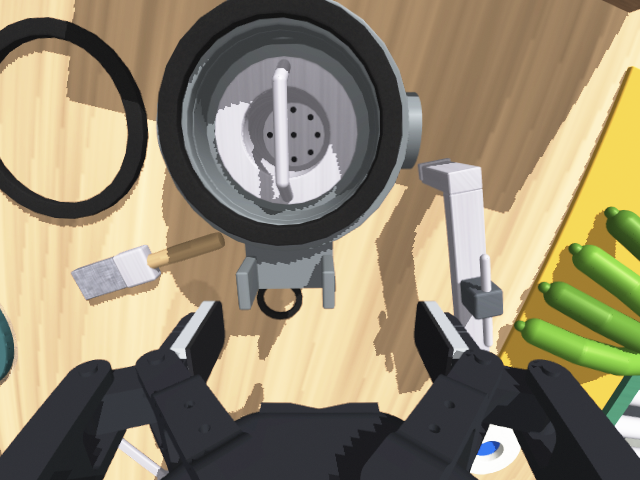

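The seal lies flat (top at 139.3) with its centre 1.6 mm off the pot axis. Now the cover.

Request:
{"method": "step_arm", "body": {"increments": [{"tx": 0,"ty": 2,"tz": 25,"wx": 0,"wy": 0,"wz": 0,"claw": 0},{"tx": 0,"ty": 2,"tz": 40,"wx": 0,"wy": 0,"wz": 0,"claw": 0},{"tx": 0,"ty": 2,"tz": 40,"wx": 0,"wy": 0,"wz": 0,"claw": 0},{"tx": 0,"ty": 2,"tz": 40,"wx": 0,"wy": 0,"wz": 0,"claw": 0},{"tx": 0,"ty": 2,"tz": 40,"wx": 0,"wy": 0,"wz": 0,"claw": 0},{"tx": 0,"ty": 2,"tz": 40,"wx": 0,"wy": 0,"wz": 0,"claw": 0},{"tx": 0,"ty": 2,"tz": 40,"wx": 0,"wy": 0,"wz": 0,"claw": 0},{"tx": 0,"ty": 2,"tz": 40,"wx": 0,"wy": 0,"wz": 0,"claw": 0}]}}

```text
t: 28.18
tool_pos: [0.5621, 0.001, 0.2249]
eef_rot: [0.432, 0.56, -0.432, 0.56]
ft_force: [-0.8, 0.7, 1.0]
gripper_width: 0.0853
```

Request:
{"method": "step_arm", "body": {"increments": [{"tx": 0,"ty": 2,"tz": 40,"wx": 0,"wy": 0,"wz": 0,"claw": 0},{"tx": 0,"ty": 2,"tz": 40,"wx": 0,"wy": 0,"wz": 0,"claw": 0},{"tx": 0,"ty": 1,"tz": 40,"wx": 0,"wy": 0,"wz": 0,"claw": 0},{"tx": 0,"ty": 1,"tz": 40,"wx": 0,"wy": 0,"wz": 0,"claw": 0},{"tx": 0,"ty": 1,"tz": 40,"wx": 0,"wy": 0,"wz": 0,"claw": 0},{"tx": 0,"ty": 1,"tz": 40,"wx": 0,"wy": 0,"wz": 0,"claw": 0},{"tx": 0,"ty": 1,"tz": 40,"wx": 0,"wy": 0,"wz": 0,"claw": 0},{"tx": 0,"ty": 0,"tz": 40,"wx": 0,"wy": 0,"wz": 0,"claw": 0}]}}

```text
t: 28.85
tool_pos: [0.6521, -0.3065, 0.2241]
eef_rot: [0.432, 0.56, -0.432, 0.56]
ft_force: [1.0, 0.7, 0.7]
gripper_width: 0.0855
```

Request:
{"method": "step_arm", "body": {"increments": [{"tx": 0,"ty": 0,"tz": 15,"wx": 0,"wy": 0,"wz": 0,"claw": 0},{"tx": 0,"ty": 0,"tz": 0,"wx": 0,"wy": 0,"wz": 0,"claw": 0},{"tx": 0,"ty": 0,"tz": 0,"wx": 0,"wy": 0,"wz": 0,"claw": 0}]}}

```text
t: 29.1
tool_pos: [0.655, -0.3202, 0.2232]
eef_rot: [0.433, 0.561, -0.432, 0.558]
ft_force: [0.2, 0.2, 0.5]
gripper_width: 0.0858
```

```bash
cat > cv.py <<'E'
from fl import *
i,im,d=grab('wrist'); P=cloud(i,d).reshape(-1,3)*1000; c=np.array([639,-262.]); r=np.hypot(*(P[:,:2]-c).T)
B=P[(r<40)&(P[:,2]>40)&(P[:,2]<60)]; D=P[(r<110)&(P[:,2]>13)&(P[:,2]<30)]
print('boss',len(B),cv2.minEnclosingCircle(B[:,:2].astype(np.float32)),np.median(B[:,2])); print('disc',edge(D,c,True),np.median(D[:,2]))
E
python3 cv.py; python3 p.py 14.6 639 -262 120
```

```text
boss 968 ((639.7489013671875, -262.2762756347656), 16.563955307006836) 47.273351853267926
disc (array([ 639.8, -262.1,   84. ]), 72, np.float64(0.27)) 19.541578127237642
t 29.15 p [ 655.  -319.1  224.2] yaw 14.7 q [-0.53  0.5   0.86  0.    1.78 -0.79] F [ 0.2  0.4 -0.1] w 85.2
to yaw 14.6 turn [ 0.1 -0.1  0. ]
to yaw 194.6 turn [-1.799e+02 -1.000e-01 -2.000e-01]
[ 639. -262.  120.] tx,ty,tz [104.2  -1.1 -59.3]
```

Request:
{"method": "step_arm", "body": {"increments": [{"tx": 10,"ty": -0.4,"tz": -29.5,"wx": 0,"wy": 0,"wz": 0,"claw": 0},{"tx": 20,"ty": 0,"tz": -29.4,"wx": 0,"wy": 0,"wz": 0,"claw": 0},{"tx": 35,"ty": 0,"tz": 0,"wx": 0,"wy": 0,"wz": 0,"claw": 0},{"tx": 35,"ty": 0,"tz": 0,"wx": 0,"wy": 0,"wz": 0,"claw": 0},{"tx": 35,"ty": 0,"tz": 0,"wx": 0,"wy": 0,"wz": 0,"claw": 0},{"tx": 25,"ty": 0,"tz": 0,"wx": 0,"wy": 0,"wz": 0,"claw": 0},{"tx": 15,"ty": 0,"tz": 0,"wx": 0,"wy": 0,"wz": 0,"claw": 0},{"tx": 0,"ty": 0,"tz": 0,"wx": 0,"wy": 0,"wz": 0,"claw": 0}]}}

```text
t: 29.82
tool_pos: [0.6364, -0.2591, 0.0452]
eef_rot: [0.431, 0.564, -0.432, 0.557]
ft_force: [-0.4, 0.9, -0.6]
gripper_width: 0.0856
```

Request:
{"method": "step_arm", "body": {"increments": [{"tx": 10,"ty": 0,"tz": 0,"wx": 0,"wy": 0,"wz": 0,"claw": 0},{"tx": 5,"ty": 0,"tz": 0,"wx": 0,"wy": 0,"wz": 0,"claw": 0},{"tx": 0,"ty": 0,"tz": 0,"wx": 0,"wy": 0,"wz": 0,"claw": 0},{"tx": 0,"ty": 0,"tz": 0,"wx": 0,"wy": 0,"wz": 0,"claw": 0},{"tx": 0,"ty": 0,"tz": 0,"wx": 0,"wy": 0,"wz": 0,"claw": 0}]}}

```text
t: 30.23
tool_pos: [0.6398, -0.2635, 0.0372]
eef_rot: [0.433, 0.559, -0.432, 0.56]
ft_force: [-0.1, -0.4, 0.1]
gripper_width: 0.0853
```

```bash
python3 p.py 14.6 639.8 -262.2 27.5
```

```text
t 30.23 p [ 639.8 -263.5   37.2] yaw 14.6 q [-0.47  0.5   1.25  0.    1.39 -0.73] F [-0.1 -0.4  0.1] w 85.3
to yaw 14.6 turn [ 0.   0.1 -0.1]
to yaw 194.6 turn [-180.     0.2    0.2]
[ 639.8 -262.2   27.5] tx,ty,tz [ 9.7  0.4 -1.3]
```

Request:
{"method": "step_arm", "body": {"increments": [{"tx": 5,"ty": 0.3,"tz": -1.2,"wx": 0,"wy": 0,"wz": 0,"claw": 0},{"tx": 3.5,"ty": 0,"tz": 0,"wx": 0,"wy": 0,"wz": 0,"claw": 0},{"tx": 0,"ty": 0,"tz": 0,"wx": 0,"wy": 0,"wz": 0,"claw": 0},{"tx": 0,"ty": 0,"tz": 0,"wx": 0,"wy": 0,"wz": 0,"claw": 255},{"tx": 0,"ty": 0,"tz": 0,"wx": 0,"wy": 0,"wz": 0,"claw": 255},{"tx": 0,"ty": 0,"tz": 0,"wx": 0,"wy": 0,"wz": 0,"claw": 255},{"tx": 0,"ty": 0,"tz": 0,"wx": 0,"wy": 0,"wz": 0,"claw": 255},{"tx": 0,"ty": 0,"tz": 0,"wx": 0,"wy": 0,"wz": 0,"claw": 255}], "newtons": 70}}

```text
t: 30.9
tool_pos: [0.6394, -0.2622, 0.0279]
eef_rot: [0.432, 0.559, -0.432, 0.56]
ft_force: [-1.1, 0.2, -2.8]
gripper_width: 0.0313
```

Request:
{"method": "step_arm", "body": {"increments": [{"tx": 0,"ty": 0,"tz": 0,"wx": 0,"wy": 0,"wz": 0,"claw": 255},{"tx": -3,"ty": 0,"tz": 0,"wx": 0,"wy": 0,"wz": 0,"claw": 255},{"tx": -10,"ty": 0,"tz": 0,"wx": 0,"wy": 0,"wz": 0,"claw": 255},{"tx": -10,"ty": 0,"tz": 0,"wx": 0,"wy": 0,"wz": 0,"claw": 255},{"tx": 0,"ty": 0,"tz": 0,"wx": 0,"wy": 0,"wz": 0,"claw": 255},{"tx": 0,"ty": 0,"tz": 0,"wx": 0,"wy": 0,"wz": 0,"claw": 255}]}}

```text
t: 31.4
tool_pos: [0.6398, -0.2624, 0.0517]
eef_rot: [0.433, 0.558, -0.432, 0.561]
ft_force: [-0.2, 0.9, -3.5]
gripper_width: 0.0321
```

```bash
python3 p.py 14.6 639.8 -262.2 230 550 50 230 423.5 365.6 230
cat > cp.py <<'E'
import sys
from fl import *
# cx cy zl zh : boss/disc fit; disc plane
cx,cy,zd,zb=map(float,sys.argv[1:5])
i,im,d=grab('wrist'); P=cloud(i,d).reshape(-1,3)*1000; c=np.array([cx,cy]); r=np.hypot(*(P[:,:2]-c).T)
D=P[(r<105)&(r>60)&(abs(P[:,2]-zd)<8)]; print('disc',edge(D,c,True),np.percentile(D[:,2],[5,50,95]).round(1))
k,*_=np.linalg.lstsq(np.c_[D[:,:2]-c,np.ones(len(D))],D[:,2],rcond=None);print('plane deg',np.degrees(k[:2]).round(2),k[2].round(1))
E
python3 cp.py 639.8 -262 41 0
```

```text
t 31.40 p [ 639.8 -262.4   51.7] yaw 14.6 q [-0.47  0.48  1.24 -0.    1.42 -0.73] F [-0.2  0.9 -3.5] w 32.1
to yaw 14.6 turn [ 0.   0.1 -0.1]
to yaw 194.6 turn [-180.     0.2    0.2]
[ 639.8 -262.2  230. ] tx,ty,tz [-1.783e+02  1.000e-01 -2.000e-01]
[550.  50. 230.] tx,ty,tz [  -0.    -8.2 -324.8]
[423.5 365.6 230. ] tx,ty,tz [  -0.   -42.9 -337.3]
disc (array([ 638.4, -255.5,   79. ]), 59, np.float64(3.25)) [42.3 43.3 44.6]
plane deg [-0.   -0.11] 43.5
```

Request:
{"method": "step_arm", "body": {"increments": [{"tx": -25,"ty": 0,"tz": 0,"wx": 0,"wy": 0,"wz": 0,"claw": 255},{"tx": -35,"ty": 0,"tz": 0,"wx": 0,"wy": 0,"wz": 0,"claw": 255},{"tx": -38,"ty": 0,"tz": 0,"wx": 0,"wy": 0,"wz": 0,"claw": 255},{"tx": -35,"ty": 0,"tz": 0,"wx": 0,"wy": 0,"wz": 0,"claw": 255},{"tx": -25,"ty": 0,"tz": -10,"wx": 0,"wy": 0,"wz": 0,"claw": 255},{"tx": -20,"ty": 0,"tz": -22,"wx": 0,"wy": 0,"wz": 0,"claw": 255},{"tx": 0,"ty": -1,"tz": -35,"wx": 0,"wy": 0,"wz": 0,"claw": 255},{"tx": 0,"ty": -1,"tz": -37,"wx": 0,"wy": 0,"wz": 0,"claw": 255}]}}

```text
t: 32.12
tool_pos: [0.6111, -0.1622, 0.23]
eef_rot: [0.433, 0.558, -0.433, 0.56]
ft_force: [0.8, 1.9, -3.8]
gripper_width: 0.0316
```

Request:
{"method": "step_arm", "body": {"increments": [{"tx": 0,"ty": -1,"tz": -37,"wx": 0,"wy": 0,"wz": 0,"claw": 255},{"tx": 0,"ty": -1,"tz": -37,"wx": 0,"wy": 0,"wz": 0,"claw": 255},{"tx": 0,"ty": -1,"tz": -37,"wx": 0,"wy": 0,"wz": 0,"claw": 255},{"tx": 0,"ty": -1,"tz": -37,"wx": 0,"wy": 0,"wz": 0,"claw": 255},{"tx": 0,"ty": -2,"tz": -37,"wx": 0,"wy": 0,"wz": 0,"claw": 255},{"tx": 0,"ty": -4,"tz": -37,"wx": 0,"wy": 0,"wz": 0,"claw": 255},{"tx": 0,"ty": -5,"tz": -37,"wx": 0,"wy": 0,"wz": 0,"claw": 255},{"tx": 0,"ty": -5,"tz": -37,"wx": 0,"wy": 0,"wz": 0,"claw": 255}]}}

```text
t: 32.78
tool_pos: [0.5154, 0.121, 0.2276]
eef_rot: [0.432, 0.56, -0.433, 0.559]
ft_force: [1.1, -0.1, -3.8]
gripper_width: 0.0317
```

Request:
{"method": "step_arm", "body": {"increments": [{"tx": 0,"ty": -5,"tz": -37,"wx": 0,"wy": 0,"wz": 0,"claw": 255},{"tx": 0,"ty": -5,"tz": -37,"wx": 0,"wy": 0,"wz": 0,"claw": 255},{"tx": 0,"ty": -5,"tz": -37,"wx": 0,"wy": 0,"wz": 0,"claw": 255},{"tx": 0,"ty": -5,"tz": -37,"wx": 0,"wy": 0,"wz": 0,"claw": 255},{"tx": 0,"ty": -5,"tz": -35,"wx": 0,"wy": 0,"wz": 0,"claw": 255},{"tx": 0,"ty": -4,"tz": -28,"wx": 0,"wy": 0,"wz": 0,"claw": 255},{"tx": 0,"ty": 0,"tz": -14,"wx": 0,"wy": 0,"wz": 0,"claw": 255},{"tx": 0,"ty": 0,"tz": 0,"wx": 0,"wy": 0,"wz": 0,"claw": 255}]}}

```text
t: 33.45
tool_pos: [0.43, 0.3328, 0.2274]
eef_rot: [0.431, 0.561, -0.431, 0.56]
ft_force: [0.1, -0.4, -3.4]
gripper_width: 0.0318
```

Request:
{"method": "step_arm", "body": {"increments": [{"tx": 0,"ty": 0,"tz": 0,"wx": 0,"wy": 0,"wz": 0,"claw": 255},{"tx": 0,"ty": 0,"tz": 0,"wx": 0,"wy": 0,"wz": 0,"claw": 255}]}}

```text
t: 33.62
tool_pos: [0.432, 0.3292, 0.2277]
eef_rot: [0.432, 0.559, -0.433, 0.56]
ft_force: [0.5, 0.3, -2.6]
gripper_width: 0.0317
```

```bash
python3 p.py 14.6 423.5 365.6 230 423.5 365.6 160; python3 cp.py 423.5 365.6 221 0
```

```text
t 33.62 p [432.  329.2 227.7] yaw 14.6 q [ 0.55  0.07  1.39 -0.    1.68  0.29] F [ 0.5  0.3 -2.6] w 31.7
to yaw 14.6 turn [-0.   0.1  0. ]
to yaw 194.6 turn [ 1.8e+02  1.0e-01 -1.0e-01]
[423.5 365.6 230. ] tx,ty,tz [ -2.3   1.  -37.4]
[423.5 365.6 160. ] tx,ty,tz [70. -0. -0.]
disc (array([429.8, 339.8,  79.3]), 41, np.float64(3.93)) [218.4 219.4 224.7]
plane deg [-0.13 -0.28] 219.6
```

Request:
{"method": "step_arm", "body": {"increments": [{"tx": 0,"ty": 0.5,"tz": -19,"wx": 0,"wy": 0,"wz": 0,"claw": 255},{"tx": 0,"ty": 0.5,"tz": -18.5,"wx": 0,"wy": 0,"wz": 0,"claw": 255},{"tx": 10,"ty": 0,"tz": 0,"wx": 0,"wy": 0,"wz": 0,"claw": 255},{"tx": 20,"ty": 0,"tz": 0,"wx": 0,"wy": 0,"wz": 0,"claw": 255},{"tx": 15,"ty": 0,"tz": 0,"wx": 0,"wy": 0,"wz": 0,"claw": 255},{"tx": 7,"ty": 0,"tz": 0,"wx": 0,"wy": 0,"wz": 0,"claw": 255},{"tx": 0,"ty": 0,"tz": 0,"wx": 0,"wy": 0,"wz": 0,"claw": 255},{"tx": 0,"ty": 0,"tz": 0,"wx": 0,"wy": 0,"wz": 0,"claw": 255}]}}

```text
t: 34.33
tool_pos: [0.4238, 0.3656, 0.1759]
eef_rot: [0.432, 0.559, -0.433, 0.559]
ft_force: [1.0, 0.2, -3.9]
gripper_width: 0.0315
```

```bash
python3 p.py 14.6 423.5 365.6 160
python3 - <<'E'
from h import *
i,im,d=grab('wrist'); cv2.imwrite('pics/c1.png',im)
P=cloud(i,d).reshape(-1,3)*1000; r=np.hypot(P[:,0]-423.5,P[:,1]-365.6)
for a0 in range(0,360,30):
    a=np.degrees(np.arctan2(P[:,1]-365.6,P[:,0]-423.5))%360; m=(np.abs(a-a0)<4)
    D=r[m&(abs(P[:,2]-165)<6)&(r<95)]; print(a0,len(D),np.percentile(D,99).round(1) if len(D)>10 else '')
E
```

```text
t 34.33 p [423.8 365.6 175.9] yaw 14.5 q [ 0.61  0.13  1.44 -0.    1.58  0.36] F [ 1.   0.2 -3.9] w 31.5
to yaw 14.6 turn [-0.1  0.   0. ]
to yaw 194.6 turn [ 1.799e+02  1.000e-01 -1.000e-01]
[423.5 365.6 160. ] tx,ty,tz [15.9 -0.2 -0.1]
0 636 84.4
30 1760 83.9
60 1028 84.2
90 2335 83.7
120 2300 83.3
150 1487 83.5
180 1717 83.2
210 1204 83.5
240 0 
270 624 69.0
300 626 69.0
330 0
```

View pics/c1.png

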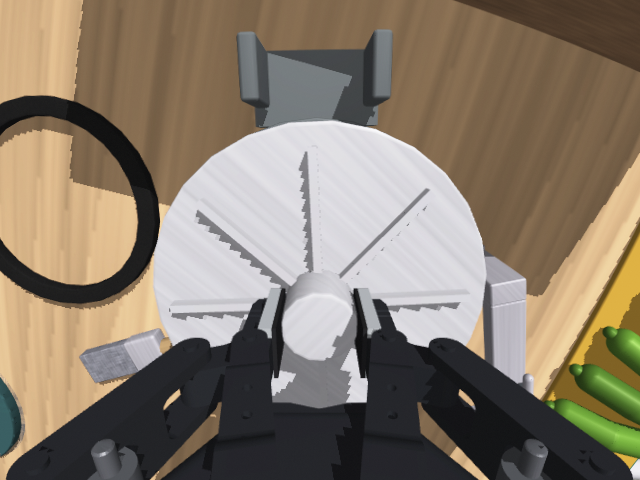

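The cover is level and centred over the pot. I lower it.

Request:
{"method": "step_arm", "body": {"increments": [{"tx": 5,"ty": 0,"tz": 0,"wx": 0,"wy": 0,"wz": 0,"claw": 255},{"tx": 5,"ty": 0,"tz": 0,"wx": 0,"wy": 0,"wz": 0,"claw": 255},{"tx": 2.5,"ty": 0,"tz": 0,"wx": 0,"wy": 0,"wz": 0,"claw": 255},{"tx": 0,"ty": 0,"tz": 0,"wx": 0,"wy": 0,"wz": 0,"claw": 255},{"tx": 0,"ty": 0,"tz": 0,"wx": 0,"wy": 0,"wz": 0,"claw": 255}]}}

```text
t: 34.8
tool_pos: [0.4233, 0.3664, 0.1633]
eef_rot: [0.432, 0.56, -0.433, 0.56]
ft_force: [0.1, 0.1, -3.1]
gripper_width: 0.0317
```

Request:
{"method": "step_arm", "body": {"increments": [{"tx": 1,"ty": 0,"tz": 0,"wx": 0,"wy": 0,"wz": 0,"claw": 255},{"tx": 1,"ty": 0,"tz": 0,"wx": 0,"wy": 0,"wz": 0,"claw": 255},{"tx": 0,"ty": 0,"tz": 0,"wx": 0,"wy": 0,"wz": 0,"claw": 255},{"tx": 0,"ty": 0,"tz": 0,"wx": 0,"wy": 0,"wz": 0,"claw": 255}]}}

```text
t: 35.13
tool_pos: [0.4234, 0.3665, 0.1616]
eef_rot: [0.432, 0.559, -0.432, 0.56]
ft_force: [0.4, 0.7, -4.0]
gripper_width: 0.0316
```

```bash
python3 cp.py 423.8 365.6 152 0; python3 p.py
```

```text
disc (array([421.3, 375.3,  79.2]), 59, np.float64(4.59)) [152.2 153.3 156. ]
plane deg [-0.1  -0.13] 153.6
t 35.18 p [423.4 366.5 161.6] yaw 14.6 q [ 0.61  0.13  1.46 -0.    1.55  0.36] F [-0.1  0.3 -4. ] w 31.5
```

Request:
{"method": "step_arm", "body": {"increments": [{"tx": 1,"ty": 0,"tz": 0,"wx": 0,"wy": 0,"wz": 0,"claw": 255},{"tx": 1,"ty": 0,"tz": 0,"wx": 0,"wy": 0,"wz": 0,"claw": 255},{"tx": 0.5,"ty": 0,"tz": 0,"wx": 0,"wy": 0,"wz": 0,"claw": 255},{"tx": 0,"ty": 0,"tz": 0,"wx": 0,"wy": 0,"wz": 0,"claw": 255},{"tx": 0,"ty": 0,"tz": 0,"wx": 0,"wy": 0,"wz": 0,"claw": 255}]}}

```text
t: 35.6
tool_pos: [0.4235, 0.3665, 0.1597]
eef_rot: [0.433, 0.559, -0.432, 0.56]
ft_force: [-1.4, -0.1, 0.3]
gripper_width: 0.0316
```

```bash
python3 cp.py 423.8 365.6 152 0; python3 p.py
```

```text
disc (array([421.2, 375.4,  79.2]), 60, np.float64(4.57)) [150.4 151.5 155.6]
plane deg [-0.09  0.02] 151.7
t 35.65 p [423.5 366.6 159.7] yaw 14.6 q [ 0.61  0.13  1.46 -0.    1.55  0.36] F [-0.6 -0.2  0.7] w 31.6
```

The cover is seated: disc top reads 151.5 plus the 0.5 bias, and it's level. I release and go to the bridge.

Request:
{"method": "step_arm", "body": {"increments": [{"tx": 0,"ty": 0,"tz": 0,"wx": 0,"wy": 0,"wz": 0,"claw": 0},{"tx": 0,"ty": 0,"tz": 0,"wx": 0,"wy": 0,"wz": 0,"claw": 0},{"tx": 0,"ty": 0,"tz": 0,"wx": 0,"wy": 0,"wz": 0,"claw": 0},{"tx": 0,"ty": 0,"tz": 0,"wx": 0,"wy": 0,"wz": 0,"claw": 0},{"tx": -10,"ty": 0,"tz": 0,"wx": 0,"wy": 0,"wz": 0,"claw": 0},{"tx": -30,"ty": 0,"tz": 0,"wx": 0,"wy": 0,"wz": 0,"claw": 0},{"tx": -35,"ty": 0,"tz": 0,"wx": 0,"wy": 0,"wz": 0,"claw": 0},{"tx": -5,"ty": 10,"tz": 15,"wx": 0,"wy": 0,"wz": 0,"claw": 0}]}}

```text
t: 36.32
tool_pos: [0.4374, 0.3575, 0.2474]
eef_rot: [0.436, 0.559, -0.427, 0.561]
ft_force: [0.2, 0.4, 1.5]
gripper_width: 0.0855
```

Request:
{"method": "step_arm", "body": {"increments": [{"tx": 0,"ty": 23,"tz": 28,"wx": -1.4,"wy": 0,"wz": 0,"claw": 0},{"tx": 0,"ty": 23,"tz": 28,"wx": -1.4,"wy": 0,"wz": 0,"claw": 0},{"tx": 0,"ty": 23,"tz": 28,"wx": -1.4,"wy": 0,"wz": 0,"claw": 0},{"tx": 0,"ty": 23,"tz": 28,"wx": -1.4,"wy": 0,"wz": 0,"claw": 0},{"tx": 0,"ty": 23,"tz": 28,"wx": -1.4,"wy": 0,"wz": 0,"claw": 0},{"tx": 0,"ty": 23,"tz": 28,"wx": -1.4,"wy": 0,"wz": 0,"claw": 0},{"tx": 0,"ty": 23,"tz": 28,"wx": -1.4,"wy": 0,"wz": 0,"claw": 0},{"tx": 0,"ty": 0,"tz": 0,"wx": -1.2,"wy": 0,"wz": 0,"claw": 0}]}}

```text
t: 36.98
tool_pos: [0.6571, 0.2162, 0.2368]
eef_rot: [0.378, 0.597, -0.379, 0.598]
ft_force: [-1.1, -0.1, -1.1]
gripper_width: 0.0854
```

Request:
{"method": "step_arm", "body": {"increments": [{"tx": 0,"ty": 0,"tz": 0,"wx": 0,"wy": 0,"wz": 0,"claw": 0},{"tx": 0,"ty": 0,"tz": 0,"wx": 0,"wy": 0,"wz": 0,"claw": 0},{"tx": 0,"ty": 0,"tz": 0,"wx": 0,"wy": 0,"wz": 0,"claw": 0}]}}

```text
t: 37.23
tool_pos: [0.6515, 0.222, 0.2402]
eef_rot: [0.377, 0.598, -0.376, 0.599]
ft_force: [0.9, 0.8, 0.1]
gripper_width: 0.0857
```

```bash
cat > br.py <<'E'
from h import *
i,im,d=grab('wrist'); cv2.imwrite('pics/b1.png',im); P=cloud(i,d).reshape(-1,3)*1000; r=np.hypot(P[:,0]-625,P[:,1]-271.6)
for nm,zl,zh,R in (('bar',79,88,135),('block',112,122,40)):
    Q=P[(r<R)&(P[:,2]>zl)&(P[:,2]<zh)]; print(nm,len(Q),cv2.minAreaRect(Q[:,:2].astype(np.float32)) if len(Q)>10 else '',np.median(Q[:,2]))
E
python3 br.py; python3 p.py 25.7 624.9 271.6 200 624.9 271.6 87
```

```text
bar 6885 ((625.59521484375, 271.77252197265625), (30.053993225097656, 227.61138916015625), 26.04813575744629) 83.38565965495454
block 1727 ((625.8208618164062, 271.720458984375), (24.744047164916992, 79.50074005126953), 24.887969970703125) 116.40278580395564
t 37.28 p [651.3 222.1 240.3] yaw 25.7 q [ 0.25  0.4   0.97  0.    1.77 -0.2 ] F [-1.2  0.3  0.2] w 85.5
to yaw 25.7 turn [-0.   0.  -0.1]
to yaw 205.7 turn [ 1.8e+02 -1.0e-01 -0.0e+00]
[624.9 271.6 200. ] tx,ty,tz [ 40.3  -2.3 -56. ]
[624.9 271.6  87. ] tx,ty,tz [113.   0.  -0.]
```

Request:
{"method": "step_arm", "body": {"increments": [{"tx": 5,"ty": -0.8,"tz": -28,"wx": 0,"wy": 0,"wz": 0,"claw": 0},{"tx": 10,"ty": -0.8,"tz": -28,"wx": 0,"wy": 0,"wz": 0,"claw": 0},{"tx": 30,"ty": 0,"tz": 0,"wx": 0,"wy": 0,"wz": 0,"claw": 0},{"tx": 35,"ty": 0,"tz": 0,"wx": 0,"wy": 0,"wz": 0,"claw": 0},{"tx": 30,"ty": 0,"tz": 0,"wx": 0,"wy": 0,"wz": 0,"claw": 0},{"tx": 20,"ty": 0,"tz": 0,"wx": 0,"wy": 0,"wz": 0,"claw": 0},{"tx": 10,"ty": 0,"tz": 0,"wx": 0,"wy": 0,"wz": 0,"claw": 0},{"tx": 0,"ty": 0,"tz": 0,"wx": 0,"wy": 0,"wz": 0,"claw": 0}]}}

```text
t: 37.95
tool_pos: [0.6241, 0.2711, 0.0962]
eef_rot: [0.375, 0.6, -0.378, 0.597]
ft_force: [-0.8, -0.7, -0.0]
gripper_width: 0.0851
```

Request:
{"method": "step_arm", "body": {"increments": [{"tx": 5,"ty": 0,"tz": 0,"wx": 0,"wy": 0,"wz": 0,"claw": 0},{"tx": 0,"ty": 0,"tz": 0,"wx": 0,"wy": 0,"wz": 0,"claw": 0},{"tx": 0,"ty": 0,"tz": 0,"wx": 0,"wy": 0,"wz": 0,"claw": 0},{"tx": 0,"ty": 0,"tz": 0,"wx": 0,"wy": 0,"wz": 0,"claw": 0}]}}

```text
t: 38.28
tool_pos: [0.6276, 0.2711, 0.0963]
eef_rot: [0.378, 0.598, -0.376, 0.599]
ft_force: [-0.5, 0.4, 0.6]
gripper_width: 0.0856
```

```bash
python3 p.py 26 625.6 271.8 87
```

```text
t 38.28 p [627.6 271.1  96.3] yaw 25.6 q [ 0.32  0.44  1.21 -0.    1.49 -0.12] F [-0.5  0.4  0.6] w 85.6
to yaw 26.0 turn [-0.4  0.  -0.2]
to yaw 206.0 turn [179.6  -0.3  -0. ]
[625.6 271.8  87. ] tx,ty,tz [ 9.3 -1.5 -1.5]
```

Request:
{"method": "step_arm", "body": {"increments": [{"tx": 5,"ty": -1.5,"tz": -1.5,"wx": -0.4,"wy": 0,"wz": 0,"claw": 0},{"tx": 4,"ty": 0,"tz": 0,"wx": 0,"wy": 0,"wz": 0,"claw": 0},{"tx": 0,"ty": 0,"tz": 0,"wx": 0,"wy": 0,"wz": 0,"claw": 0},{"tx": 0,"ty": 0,"tz": 0,"wx": 0,"wy": 0,"wz": 0,"claw": 255},{"tx": 0,"ty": 0,"tz": 0,"wx": 0,"wy": 0,"wz": 0,"claw": 255},{"tx": 0,"ty": 0,"tz": 0,"wx": 0,"wy": 0,"wz": 0,"claw": 255},{"tx": 0,"ty": 0,"tz": 0,"wx": 0,"wy": 0,"wz": 0,"claw": 255},{"tx": 0,"ty": 0,"tz": 0,"wx": 0,"wy": 0,"wz": 0,"claw": 255}], "newtons": 80}}

```text
t: 38.95
tool_pos: [0.6248, 0.2716, 0.0853]
eef_rot: [0.375, 0.6, -0.375, 0.6]
ft_force: [-2.6, -1.9, 7.4]
gripper_width: 0.0256
```

Request:
{"method": "step_arm", "body": {"increments": [{"tx": 0,"ty": 0,"tz": 0,"wx": 0,"wy": 0,"wz": 0,"claw": 255},{"tx": -5,"ty": 0,"tz": 0,"wx": 0,"wy": 0,"wz": 0,"claw": 255},{"tx": -25,"ty": 0,"tz": 0,"wx": 0,"wy": 0,"wz": 0,"claw": 255},{"tx": -35,"ty": 0,"tz": 0,"wx": 0,"wy": 0,"wz": 0,"claw": 255},{"tx": -35,"ty": 0,"tz": 0,"wx": 0,"wy": 0,"wz": 0,"claw": 255},{"tx": -35,"ty": 0,"tz": 0,"wx": 0,"wy": 0,"wz": 0,"claw": 255},{"tx": -35,"ty": 0,"tz": 0,"wx": 0,"wy": 0,"wz": 0,"claw": 255},{"tx": -25,"ty": 0,"tz": 0,"wx": 0,"wy": 0,"wz": 0,"claw": 255}]}}

```text
t: 39.62
tool_pos: [0.6244, 0.2715, 0.2827]
eef_rot: [0.375, 0.599, -0.374, 0.6]
ft_force: [0.3, -0.6, -4.8]
gripper_width: 0.025
```

Request:
{"method": "step_arm", "body": {"increments": [{"tx": -5,"ty": 0,"tz": 0,"wx": 3.5,"wy": 0,"wz": 0,"claw": 255},{"tx": 0,"ty": 0,"tz": 0,"wx": 3.5,"wy": 0,"wz": 0,"claw": 255},{"tx": 0,"ty": 0,"tz": 0,"wx": 3.5,"wy": 0,"wz": 0,"claw": 255},{"tx": 0,"ty": 0,"tz": 0,"wx": 0,"wy": 0,"wz": 0,"claw": 255}]}}

```text
t: 39.95
tool_pos: [0.6241, 0.2713, 0.2835]
eef_rot: [0.427, 0.563, -0.429, 0.562]
ft_force: [0.1, -0.2, -5.8]
gripper_width: 0.0249
```

```bash
python3 p.py 15.3 423.7 365.4 285 423.7 365.4 205
```

```text
t 39.95 p [624.1 271.3 283.5] yaw 15.5 q [ 0.33  0.39  0.9  -0.    1.85  0.06] F [ 0.1 -0.2 -5.8] w 24.9
to yaw 15.3 turn [0.2 0.  0.2]
to yaw 195.3 turn [-179.8   -0.3    0. ]
[423.7 365.4 285. ] tx,ty,tz [  -1.5 -168.4 -143.6]
[423.7 365.4 205. ] tx,ty,tz [80.  0.  0.]
```

Request:
{"method": "step_arm", "body": {"increments": [{"tx": 0,"ty": -14.4,"tz": -12,"wx": 0,"wy": 0,"wz": 0,"claw": 255},{"tx": 0,"ty": -28,"tz": -24,"wx": 0,"wy": 0,"wz": 0,"claw": 255},{"tx": 0,"ty": -30,"tz": -25.6,"wx": 0,"wy": 0,"wz": 0,"claw": 255},{"tx": 0,"ty": -30,"tz": -25.6,"wx": 0,"wy": 0,"wz": 0,"claw": 255},{"tx": 0,"ty": -30,"tz": -25.6,"wx": 0,"wy": 0,"wz": 0,"claw": 255},{"tx": 0,"ty": -22,"tz": -19,"wx": 0,"wy": 0,"wz": 0,"claw": 255},{"tx": 0,"ty": -14,"tz": -11.8,"wx": 0,"wy": 0,"wz": 0,"claw": 255},{"tx": 0,"ty": 0,"tz": 0,"wx": 0,"wy": 0,"wz": 0,"claw": 255}]}}

```text
t: 40.62
tool_pos: [0.4195, 0.3665, 0.2847]
eef_rot: [0.425, 0.565, -0.427, 0.563]
ft_force: [0.2, -0.5, -4.6]
gripper_width: 0.0254
```

Request:
{"method": "step_arm", "body": {"increments": [{"tx": 15,"ty": 0,"tz": 0,"wx": 0,"wy": 0,"wz": 0,"claw": 255},{"tx": 12,"ty": 0,"tz": 0,"wx": 0,"wy": 0,"wz": 0,"claw": 255},{"tx": 0,"ty": 0,"tz": 0,"wx": 0,"wy": 0,"wz": 0,"claw": 255},{"tx": 0,"ty": 0,"tz": 0,"wx": 0,"wy": 0,"wz": 0,"claw": 255}]}}

```text
t: 40.95
tool_pos: [0.4235, 0.364, 0.2557]
eef_rot: [0.426, 0.563, -0.43, 0.562]
ft_force: [0.5, -0.4, -4.4]
gripper_width: 0.025
```

```bash
python3 p.py 15.3 423.7 365.4 203
python3 - <<'E'
from h import *
i,im,d=grab('wrist'); cv2.imwrite('pics/b2.png',im); P=cloud(i,d).reshape(-1,3)*1000
r=np.hypot(P[:,0]-423.7,P[:,1]-365.4)
h=np.histogram(P[(r<140)&(P[:,2]>230)&(P[:,2]<275),2],bins=range(230,276,5)); print(h)
Q=P[(r<140)&(abs(P[:,2]-255)<9)]; 
if len(Q)>20:
    print('bar',len(Q),cv2.minAreaRect(Q[:,:2].astype(np.float32)),np.median(Q[:,2])); f=cv2.fitLine(Q.astype(np.float32),cv2.DIST_HUBER,0,.01,.01).ravel(); print(f.round(3))
C=P[(abs(r-112)<22)&(P[:,2]>148)&(P[:,2]<160)]; 
if len(C)>20: print('cheeks visible',len(C),cv2.minAreaRect(C[:,:2].astype(np.float32)))
E
```

```text
t 40.95 p [423.5 364.  255.7] yaw 15.5 q [ 0.61  0.11  1.3  -0.    1.74  0.34] F [ 0.5 -0.4 -4.4] w 25.0
to yaw 15.3 turn [0.2 0.1 0.3]
to yaw 195.3 turn [-179.8   -0.4    0.2]
[423.7 365.4 203. ] tx,ty,tz [52.7  0.6 -1.3]
(array([    0,     0,     0,     1, 16432,   331,   369,   486,   544]), array([230, 235, 240, 245, 250, 255, 260, 265, 270, 275]))
bar 17043 ((418.50927734375, 388.7206726074219), (48.51150894165039, 177.66195678710938), 10.052186965942383) 253.560084974002
[-2.88000e-01  9.58000e-01 -4.00000e-03  4.06221e+02  4.28346e+02
  2.53610e+02]
cheeks visible 1258 ((423.64019775390625, 365.52947998046875), (70.5840072631836, 246.80535888671875), 15.419658660888672)
```

View pics/b2.png

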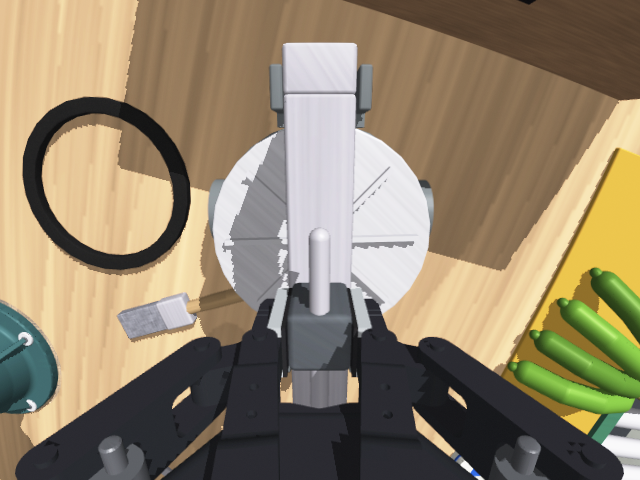

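```bash
cat > be.py <<'E'
from h import *
import sys
z=float(sys.argv[1])
i,im,d=grab('wrist'); P=cloud(i,d).reshape(-1,3)*1000
c=np.array([423.6,365.5]); a=np.radians(105.3); e=np.array([np.cos(a),np.sin(a)]); n=np.array([np.cos(a-np.pi/2),np.sin(a-np.pi/2)])
Q=P[abs(P[:,2]-z)<2.5]; s=(Q[:,:2]-c)@e; t=(Q[:,:2]-c)@n
for lo in range(-110,120,20):
    m=(s>lo)&(s<lo+20)&(abs(t)<35)
    if m.sum()>30: print(lo,m.sum(),'t',np.percentile(t[m],[2,98]).round(1),'z',np.median(Q[m,2]).round(1))
m=abs(t)<14; print('s max',np.percentile(s[m],[0.5,99.8]).round(1))
E
python3 be.py 253.5
```

```text
-70 716 t [-13.6  15.1] z 254.9
-50 520 t [-13.7  15.1] z 254.9
-10 76 t [-14.   15.2] z 254.6
10 1581 t [-13.8  14.8] z 254.9
30 2479 t [-13.7  14.6] z 254.9
50 3026 t [-13.7  14.5] z 254.9
70 3435 t [-13.9  14.5] z 254.9
90 3767 t [-14.   14.6] z 254.8
110 315 t [-13.7  14.2] z 254.6
s max [-61.9 111.6]
```

Request:
{"method": "step_arm", "body": {"increments": [{"tx": 5,"ty": -0.4,"tz": -2,"wx": 0,"wy": 0,"wz": 0,"claw": 255},{"tx": 12,"ty": 0,"tz": 0,"wx": 0,"wy": 0,"wz": 0,"claw": 255},{"tx": 12,"ty": 0,"tz": 0,"wx": 0,"wy": 0,"wz": 0,"claw": 255},{"tx": 10,"ty": 0,"tz": 0,"wx": 0,"wy": 0,"wz": 0,"claw": 255},{"tx": 6,"ty": 0,"tz": 0,"wx": 0,"wy": 0,"wz": 0,"claw": 255},{"tx": 3,"ty": 0,"tz": 0,"wx": 0,"wy": 0,"wz": 0,"claw": 255},{"tx": 0,"ty": 0,"tz": 0,"wx": 0,"wy": 0,"wz": 0,"claw": 255},{"tx": 0,"ty": 0,"tz": 0,"wx": 0,"wy": 0,"wz": 0,"claw": 255}]}}

```text
t: 41.72
tool_pos: [0.423, 0.3667, 0.21]
eef_rot: [0.428, 0.563, -0.428, 0.563]
ft_force: [0.7, -0.5, -5.4]
gripper_width: 0.0253
```

```bash
python3 p.py; python3 be.py 206
```

```text
t 41.72 p [423.  366.7 210. ] yaw 15.5 q [ 0.61  0.11  1.38 -0.    1.64  0.34] F [ 0.7 -0.5 -5.4] w 25.3
-70 498 t [-13.9  15. ] z 207.8
-50 561 t [-14.1  14.7] z 207.9
10 1178 t [-14.3  14.6] z 207.8
30 1839 t [-14.2  14.4] z 207.9
50 2394 t [-14.3  14.1] z 207.8
70 2647 t [-14.4  14.3] z 207.9
90 2876 t [-14.6  14.3] z 207.8
110 691 t [-14.4  14.3] z 207.7
s max [-59.6 114.2]
```

Request:
{"method": "step_arm", "body": {"increments": [{"tx": 3,"ty": 0,"tz": 0,"wx": 0,"wy": 0,"wz": 0,"claw": 255},{"tx": 2,"ty": 0,"tz": 0,"wx": 0,"wy": 0,"wz": 0,"claw": 255},{"tx": 1,"ty": 0,"tz": 0,"wx": 0,"wy": 0,"wz": 0,"claw": 255},{"tx": 0,"ty": 0,"tz": 0,"wx": 0,"wy": 0,"wz": 0,"claw": 255},{"tx": 0,"ty": 0,"tz": 0,"wx": 0,"wy": 0,"wz": 0,"claw": 255}]}}

```text
t: 42.18
tool_pos: [0.423, 0.3667, 0.204]
eef_rot: [0.428, 0.563, -0.428, 0.563]
ft_force: [-0.3, -1.0, -5.6]
gripper_width: 0.025
```

Request:
{"method": "step_arm", "body": {"increments": [{"tx": 1,"ty": 0,"tz": 0,"wx": 0,"wy": 0,"wz": 0,"claw": 255},{"tx": 0.5,"ty": 0,"tz": 0,"wx": 0,"wy": 0,"wz": 0,"claw": 255},{"tx": 0,"ty": 0,"tz": 0,"wx": 0,"wy": 0,"wz": 0,"claw": 255},{"tx": 0,"ty": 0,"tz": 0,"wx": 0,"wy": 0,"wz": 0,"claw": 255}]}}

```text
t: 42.52
tool_pos: [0.4232, 0.3668, 0.2034]
eef_rot: [0.428, 0.563, -0.428, 0.563]
ft_force: [-0.8, 0.4, -1.1]
gripper_width: 0.0252
```

```bash
python3 p.py; python3 be.py 202
```

```text
t 42.52 p [423.2 366.8 203.4] yaw 15.5 q [ 0.61  0.12  1.39 -0.    1.63  0.34] F [-0.8  0.4 -1.1] w 25.2
-70 572 t [-13.7  15. ] z 201.4
-50 686 t [-13.8  14.8] z 201.4
10 1456 t [-13.8  14.5] z 201.4
30 2390 t [-13.8  14.3] z 201.4
50 3137 t [-13.8  14.2] z 201.5
70 3495 t [-14.   14.1] z 201.5
90 3886 t [-14.1  14.2] z 201.4
110 877 t [-14.2  14.2] z 201.4
s max [-59.3 114.3]
```

Feet are down (bar top 201.4 against 201.5 expected, weight taken by the ears). I release and retreat.

Request:
{"method": "step_arm", "body": {"increments": [{"tx": 0,"ty": 0,"tz": 0,"wx": 0,"wy": 0,"wz": 0,"claw": 100},{"tx": 0,"ty": 0,"tz": 0,"wx": 0,"wy": 0,"wz": 0,"claw": 0},{"tx": 0,"ty": 0,"tz": 0,"wx": 0,"wy": 0,"wz": 0,"claw": 0},{"tx": 0,"ty": 0,"tz": 0,"wx": 0,"wy": 0,"wz": 0,"claw": 0},{"tx": -10,"ty": 0,"tz": 0,"wx": 0,"wy": 0,"wz": 0,"claw": 0},{"tx": -30,"ty": 0,"tz": 0,"wx": 0,"wy": 0,"wz": 0,"claw": 0},{"tx": -35,"ty": 0,"tz": 0,"wx": 0,"wy": 0,"wz": 0,"claw": 0},{"tx": -25,"ty": 0,"tz": 10,"wx": 0,"wy": 0,"wz": 0,"claw": 0}]}}

```text
t: 43.23
tool_pos: [0.4254, 0.3582, 0.3059]
eef_rot: [0.429, 0.563, -0.426, 0.563]
ft_force: [1.1, -0.1, 0.5]
gripper_width: 0.0851
```

Request:
{"method": "step_arm", "body": {"increments": [{"tx": 0,"ty": 0,"tz": 35,"wx": 0,"wy": 0,"wz": 0,"claw": 0},{"tx": 0,"ty": 0,"tz": 35,"wx": 0,"wy": 0,"wz": 0,"claw": 0},{"tx": 0,"ty": 0,"tz": 35,"wx": 0,"wy": 0,"wz": 0,"claw": 0},{"tx": 0,"ty": 0,"tz": 15,"wx": 0,"wy": 0,"wz": 0,"claw": 0},{"tx": 0,"ty": 0,"tz": 0,"wx": 0,"wy": 0,"wz": 0,"claw": 0},{"tx": 0,"ty": 0,"tz": 0,"wx": 0,"wy": 0,"wz": 0,"claw": 0}]}}

```text
t: 43.73
tool_pos: [0.4581, 0.241, 0.3035]
eef_rot: [0.429, 0.562, -0.428, 0.563]
ft_force: [-0.0, 0.2, -0.5]
gripper_width: 0.0856
```

```bash
python3 p.py; python3 be.py 201.5; python3 cp.py 423.6 365.5 152 0
python3 - <<'E'
from h import *
i,im,d=grab('wrist'); j,im2,_=grab('scene'); cv2.imwrite('pics/f.png',np.hstack([cv2.resize(im,(400,300)),cv2.resize(im2[180:360,400:640],(400,300))]))
E
```

```text
t 43.73 p [458.1 241.  303.5] yaw 15.4 q [0.37 0.01 1.31 0.   1.82 0.11] F [-0.   0.2 -0.5] w 85.6
-110 1034 t [-12.7  15.5] z 201.3
-90 1077 t [-13.1  15.2] z 201.4
-70 1183 t [-13.   14.9] z 201.4
-50 1018 t [-13.3  15.2] z 201.4
-30 919 t [-13.8  15. ] z 201.4
-10 46 t [-14.2  15.5] z 200.7
10 352 t [-13.9  15.5] z 201.5
30 274 t [-14.5  15.4] z 201.4
s max [-112.1   34.7]
disc (array([424.3, 364.7,  83.7]), 56, np.float64(3.4)) [150.2 151.5 155.2]
plane deg [-0.11  0.11] 151.8
```

View pics/f.png

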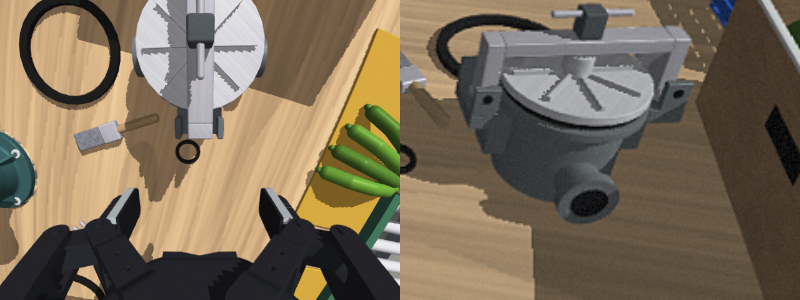

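The final view shows the bridge standing in both forks over a level cover, with the spare ring untouched. I hand in.

```bash
python3 -c "
from station import bot
print(bot.job_done())"
```

```text
the job is handed in; nothing more can be done
None
```

The strainer is back together on the pot and handed in at about 44 s, in the order asked. One check failed: the basket may not be fully home.

| Part | Expected | Last check |
|---|---|---|
| Basket | Flange top 4 mm above the ledge, level | About 6.7 mm above (2–3 mm high), about 0.6° tilt, 2 mm off centre |
| Seal (the smallest of the three large rings) | Top face at 140 mm | Flat, top read 139.3, about 1.6 mm off the pot axis |
| Cover | Disc top at 152 mm | Level, read 151.5, which is 152 after the camera's 0.5 mm low bias |
| Bridge | Bar top at 202 mm | Level along its length, read 201.4, a foot in each fork |

- **Basket:** it came to the same hard stop at two different yaws and under up to about 17 N. The pot was empty, and I saw nothing stuck to the basket. It rocks slightly about the bail line, so it probably rests on the feet of the bail, but I could not confirm that.
- **Clearance:** by my estimate the bail stays about 1 mm below the cover's spigot, and the cover did seat level.
- **Other items:** I touched neither the grease jar nor the spare ring. The spare ring was in the final view; I did not look at the jar again at the end. The gripper was clear of everything at hand-in.

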